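Set an option rocker on a stirrer controller with the bench supply tripped

TASK

The paint stirrer's controller reads its option switches only when it powers up, so first trip the bench supply by pressing the yellow test button, so that the blue lever beside it drops by itself. With the supply off, take the green stylus from its stand and use its tip to flip the orange rocker to on (far end pressed in), leaving the black rockers as they are, then stand the stylus back fully home in its stand and let go. Last of all, lift the blue lever fully back up to restore the supply, without disturbing anything else on the bench.

Things in the scene. Friction and masses are not known exactly. Their poses are not given: they have to be found in the camera images.
- supply: Grey bench supply box, 130 (x) x 170 mm (y), on the left or right of the bench, turned up to 0.2 rad either way; origin under its middle. Its panel slopes 10 degrees, rising away from the robot: 50 mm high at the near edge, 73 mm at the far one. In the middle of the panel the white face of the residual-current device (45 x 72 mm) stands 6 mm proud.
- test_top (a point): Centre of the top of the round yellow test button (14 mm across, 7 mm proud of the white face). Moves with the button. z points out of the panel, x up the slope, y left along the panel.
- rcd_test (a joint): Travel of the test button into the panel: 0 out, 0.0045 m fully in. It springs back by itself; it takes about 4 N. Near the end of its travel (3 to 4 mm in) it trips the lever.
- rcd_lever (a joint): Angle of the blue lever: 0 fully up (on, leaning 0.45 rad up the slope, away from the robot), 0.9 rad dropped (off, leaning 0.45 rad down the slope, towards the robot). It snaps over its centre (0.45) to the nearer end; 1 to 2 N near its tip moves it. It cannot stay up while the button is held in.
- lever_pivot (a point): The blue lever's pivot, mid-way across it, 3 mm below the white face and 40 mm to the left (+y) of the button's axis. Fixed to the panel: x points up the slope (the way to lift the lever), y left along the hinge, z out of the panel. The lever is a blade 24 mm wide (along y), 7 to 9 mm thick, reaching 24 mm from the pivot.
- stylus_grip (a point): Middle of the green barrel (14 mm across, 63 mm long) of the stylus, an upright plastic probe 118 mm long, about 40 g; 87 mm above its tip. Black collar 24 mm across with its underside 50 mm above the tip, white shank 8 mm across below it. z points from tip to barrel. It starts upright in its stand, hanging by the collar.
- stylus_tip (a point): Tip of the stylus (3 mm across, 5 mm at 2 mm up, 8 mm at 12 mm up). z points up along the stylus.
- stand_mouth (a point): Centre of the mouth of the stylus stand, a fixed black block 56 x 56 mm, 62 mm high, on a 66 mm steel foot. The hole is 14 mm square and 54 mm deep, with a 2 mm chamfer; z points up. When home, the stylus's collar rests on the block and its tip is 50 mm below this point.
- controller: White stirrer controller, 150 (x) x 210 mm (y), on the other side of the bench from the supply box, turned up to 0.2 rad either way; origin under its middle. Its panel slopes 10 degrees, rising away from the robot: 50 mm high at the near edge, 76 mm at the far one. Six rockers in a row, 16 mm between centres, on the near half; a knob 16 mm high and a display on the far half.
- opt_orange (a joint): Angle of the orange option rocker: 0 off (near end pressed in, as at the start), 0.4 rad on (far end, away from the robot, pressed in). It snaps over its centre (0.2); about 3 N on the raised end flips it.
- orange_far (a point): The place to press: top of the orange rocker's far half, 6.5 mm beyond its pivot, mid-way across (rocker 19 x 11 mm). Moves with the rocker and sinks about 2.5 mm as it flips. The orange rocker may be anywhere in the row of six.
- orange_seat (a point): Centre of the orange rocker's bezel, fixed, 3 mm above the panel. x points up the slope, away from the robot (towards on), y left along the row, z out of the panel.
- opt_black1 (a joint): Angle of a black rocker in the same row (off, 0, at the start); must stay as it is.
- opt_black2 (a joint): Angle of a black rocker in the same row (on, 0.4 rad, at the start); must stay as it is.
- opt_black3 (a joint): Angle of a black rocker in the same row (off, 0, at the start); must stay as it is.
- opt_black4 (a joint): Angle of a black rocker in the same row (off, 0, at the start); must stay as it is.
- opt_black5 (a joint): Angle of a black rocker in the same row (on, 0.4 rad, at the start); must stay as it is.
- tin_quarter_c (a point): Loose closed steel tin, 68 mm across, 70 mm high; its centre. Bystander.
- tint_jar_c (a point): Loose white jar with a blue label, 60 mm across, 75 mm high; its centre. Bystander.
- sample_cup_c (a point): Loose white plastic cup, 56 mm across, 45 mm high; its centre. Bystander.
- applicator_c (a point): Loose steel film applicator, 28 x 90 mm, 24 mm high; its centre. Bystander.
- palette_knife_c (a point): Loose palette knife lying on the bench, 225 mm long, wooden handle to its -x; this point is near its middle. Bystander.

How it is judged:
By the outcome, as a careful person would: the job done as asked, in the order asked, and still so for the second after the job is handed in, with the robot touching nothing.
It also fails if it takes over 64 s, if anything falls off the work surface, if the arm or the gripper's body presses on something with over 40 N, if the wrist force passes 120 N, or if a joint passes its speed limit or range.

ROBOT

A 6-joint arm with a two-finger parallel gripper is mounted at the origin on the work surface. World frame = base frame: x ahead of the robot, y to its left, z up, the work surface at z = 0. Lengths are in mm, angles in degrees, forces in N, time in s.
With the tool pointing down it reaches from about 325 to 1000 mm from the base axis. Payload 5.1 kg.
Tool frame: the origin (TCP) lies on the centre line of the jaws, within the pads' length; the fingertips stand 11 mm ahead of it and the grasp point (between the pads) lies 8 mm behind it; y points along the fingers, z is the direction in which the jaws open and shut, and the axes are right-handed (so a half turn about y gives the same grasp; the last joint's range is limited). The gripper opens to 85 mm and grips with 20 to 120 N. Pads are 22 mm wide; open, the fingers measure 114 mm over their backs; the gripper's body (76 mm by 85 mm) begins 54 mm behind the grasp point. The pads swing forward as they close: fully open they stand 13 mm farther back than shut.
Start: joints at [65.34, 7.093, 94.555, -0, 78.352, -4.733], TCP at [221.56, 611.061, 242.322] pointing down, gripper open.
Joint ranges: [-149.61, 149.61], [-58.7, 133.49], [1.44, 155.28], [-77.14, 257.14], [18.33, 153.61], [-166.67, 166.67]. Speed limits (degrees/s): [147.25, 147.25, 180, 180, 180, 180].

INTERFACE

Orientations are given as a 3x3 rotation matrix whose columns are the frame's x, y, z axes.
In Python, from bench import observe, grab_frame, finish_job gives the robot as it stands.
- The arm moves only by the shell command python3 -m creep 'ROWS' [FORCE]. ROWS is JSON, a list of rows, each an object with "translation": the shift along the tool's x, y, z in mm, a list of three; "spin": the turn about the tool's y in degrees; "gripper": the finger opening in mm, from 0 to 85.4. In form: [{"translation": [tx, ty, tz], "spin": spin, "gripper": gripper}, ...]. A call has 1 to 8 rows; each row is the pose to reach, as a shift and turn from the pose commanded when the call began, along the tool's axes at that moment; what a row does not reach only later rows make up. A row lasts 1/10 s, in which the tool goes at most 50 mm and 8.59 degrees, less where a joint would pass 70% of its speed; a pose out of reach is approached as far as the arm can. A call with a gripper value outside its range is refused whole. The fingers move at their own pace and stop on an object; FORCE is the grip in N (left out, the last holds). Time passes only in rows, so rows that repeat a pose let the fingers close. It gives the time, the measured TCP pose, the force and the opening at its end, in the units of the state.
- observe(): the state, without advancing time (a new reading comes with each control period).
- grab_frame(name): name is "scene" or "top"; returns a dict with "pixels" (420x560x3 uint8, red, green, blue), "range_z" (420x560 float32, mm along the optical axis (not along the pixel's ray), 0 where there is no reading), "fx", "fy", "cx", "cy" (pixels), "distortion" ([k1, k2, p1, p2, k3] as OpenCV has them; the pictures are not rectified), "rvec" (rotation vector, rad) and "tvec" (3), from world to camera coordinates, as OpenCV has them. Camera axes: x right, y down, z forward; pixel columns grow to the right and rows downward; lengths in mm; the calibration is good to about 2 mm. A picture is of the moment at which its call begins.
- finish_job(): hands the job in, once; it reports no verdict.
The state is a dict: "time": time; "joints": joint angles; "joint_vel": joint speeds; "tau": joint torques, N m; "tcp_pos": TCP position; "tcp_rot": TCP orientation; "wrist_force": force on the tool from outside, world axes, zero at the start; "torque": the same for the moment, N m; "finger_gap": finger opening in mm.
Only numpy, scipy, OpenCV 4.12 (cv2) and the standard library are available. Lean on these libraries where they do the work, as an engineer would, in place of code of your own. Each camera call takes 0.05 s, during which the arm holds its last target.

## Working session

There is one attempt and no reset: what is moved stays moved. The work goes in short steps, Python scripts to look and compute and a shell command to move; the robot and the scene stay as the last step left them, time stands still between calls to the robot, and variables do not carry over. Pictures are saved under pics/ and viewed, and the job is handed in when it is done.

```bash
ls; mkdir -p pics
python3 - <<'E'
from bench import observe, grab_frame
import cv2,numpy as np,pickle
s=observe();print(s)
for n in("scene","top"):
    f=grab_frame(n);pickle.dump(f,open(f"pics/{n}0.pkl","wb"))
    cv2.imwrite(f"pics/{n}0.png",f["pixels"][:,:,::-1])
    print({k:f[k] for k in f if k not in("pixels","range_z")})
E
```

```text
pics
{'time': 0.0, 'joints': array([ 6.53404210e+01,  7.13576536e+00,  9.46341319e+01, -3.91154400e-04,
        7.83538487e+01, -4.73181009e+00]), 'joint_vel': array([ 0.01358083, -0.02055856,  0.00488155,  0.05786571,  0.02917599,
        0.0585622 ]), 'tau': array([ 1.09429860e-03, -4.23607135e+01, -3.65459776e+01, -2.23765983e-05,
        6.95167197e-03,  1.94892618e-05]), 'tcp_pos': array([221.31297579, 610.52774715, 241.02686483]), 'tcp_rot': array([[ 9.40123444e-01, -8.95036766e-04,  3.40832964e-01],
       [-3.40834096e-01, -1.96559703e-03,  9.40121405e-01],
       [-1.71502960e-04, -9.99997668e-01, -2.15296290e-03]]), 'wrist_force': array([ 0.21029131, -1.63885122,  0.79718553]), 'torque': array([-0.0193168 ,  0.02061068,  0.01484231]), 'finger_gap': 85.16139483367387}
{'fx': 384.3321736300005, 'fy': 384.3321736300005, 'cx': 276.44415013169163, 'cy': 209.93748170222133, 'distortion': array([0.00810137, 0.        , 0.        , 0.        , 0.        ]), 'rvec': array([ 1.54436069,  2.26450407, -0.69931164]), 'tvec': array([ 235.41685696, -381.07175457, 1185.08766516])}
{'fx': 545.4454751011051, 'fy': 545.4454751011051, 'cx': 282.45463071742915, 'cy': 205.40528158403728, 'distortion': array([-0.06875941,  0.        ,  0.        ,  0.        ,  0.        ]), 'rvec': array([ 2.18790862, -2.13659992,  0.14020251]), 'tvec': array([ -26.29398868,  561.95701448, 1199.53357681])}
```

View pics/scene0.png

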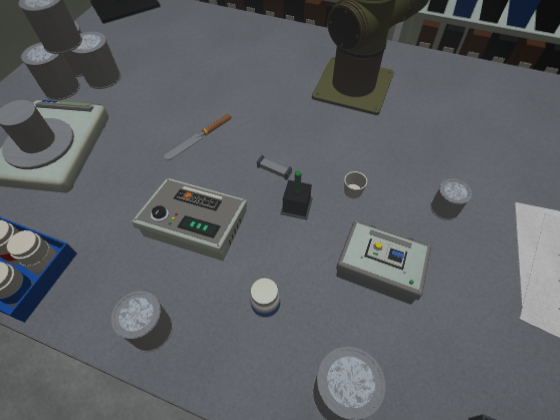

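View pics/top0.png

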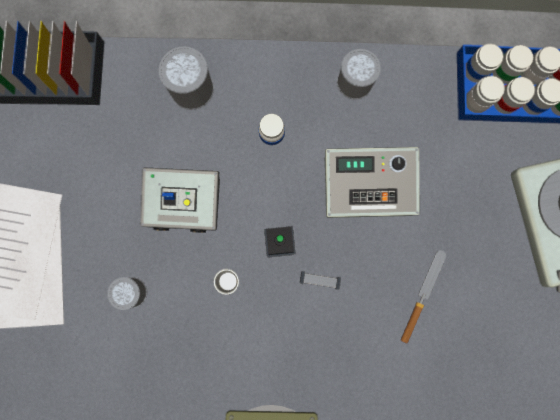

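```bash
cat > h.py <<'E'
import cv2,numpy as np,pickle
def load(n): return pickle.load(open(f"pics/{n}.pkl","rb"))
def shot(name,tag):
    from bench import grab_frame
    f=grab_frame(name);pickle.dump(f,open(f"pics/{tag}.pkl","wb"));return f
def cam(f):
    K=np.array([[f["fx"],0,f["cx"]],[0,f["fy"],f["cy"]],[0,0,1]]);R=cv2.Rodrigues(f["rvec"])[0]
    return K,R,np.array(f["tvec"]).ravel()
def ray(f,u,v):
    K,R,t=cam(f)
    n=cv2.undistortPoints(np.array([[[u,v]]],float),K,f["distortion"])[0,0]
    return -R.T@t, R.T@np.array([n[0],n[1],1])
def px(f,u,v,z=None):
    o,d=ray(f,u,v)
    if z is not None: return o+d*(z-o[2])/d[2]
    return o+d*f["range_z"][int(round(v)),int(round(u))]
def tri(f1,p1,f2,p2):
    A=[];B=[]
    for f,p in((f1,p1),(f2,p2)):
        o,d=ray(f,*p);d=d/np.linalg.norm(d);P=np.eye(3)-np.outer(d,d);A.append(P);B.append(P@o)
    x=np.linalg.solve(sum(A),sum(B));
    return x
def proj(f,X):
    K,R,t=cam(f);return cv2.projectPoints(np.array(X,float).reshape(-1,1,3),f["rvec"],f["tvec"],K,f["distortion"])[0][:,0]
def cloud(f):
    h,w=f["range_z"].shape;K,R,t=cam(f)
    uv=np.stack(np.meshgrid(np.arange(w),np.arange(h)),-1).reshape(-1,1,2).astype(float)
    n=cv2.undistortPoints(uv,K,f["distortion"])[:,0]
    z=f["range_z"].reshape(-1,1);P=(np.hstack([n,np.ones((len(n),1))])*z-t)@R
    return P.reshape(h,w,3)
def crop(f,u0,v0,u1,v1,s,out):
    im=cv2.resize(f["pixels"][v0:v1,u0:u1,::-1],None,fx=s,fy=s,interpolation=cv2.INTER_CUBIC)
    st=10 
    for u in range(u0-u0%-st if u0%st else u0,u1,st):
        cv2.line(im,(int((u-u0+.5)*s),0),(int((u-u0+.5)*s),4),(0,0,255),1)
        if u%20==0: cv2.putText(im,str(u),(int((u-u0+.5)*s)-10,14),0,.35,(0,255,255),1)
    for v in range(v0-v0%-st if v0%st else v0,v1,st):
        cv2.line(im,(0,int((v-v0+.5)*s)),(4,int((v-v0+.5)*s)),(0,0,255),1)
        cv2.putText(im,str(v),(5,int((v-v0+.5)*s)+4),0,.35,(0,255,255),1)
    cv2.imwrite(out,im)
E
python3 - <<'E'
from h import *
f=load("top0");g=load("scene0")
crop(f,135,160,225,240,8,"pics/a1.png")
crop(f,320,140,425,225,7,"pics/a2.png")
crop(g,330,215,435,300,7,"pics/a3.png")
crop(g,130,170,250,260,6,"pics/a4.png")
E
```

```text
(no output)
```

View pics/a1.png

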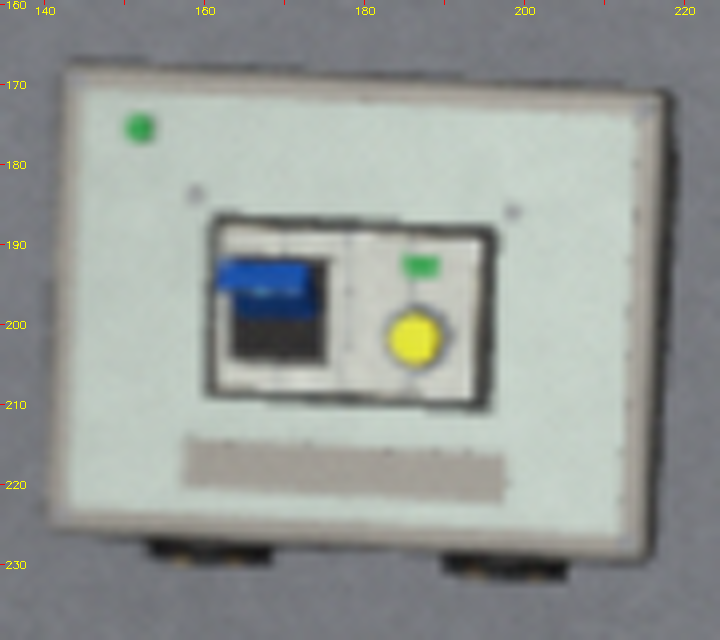

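View pics/a2.png

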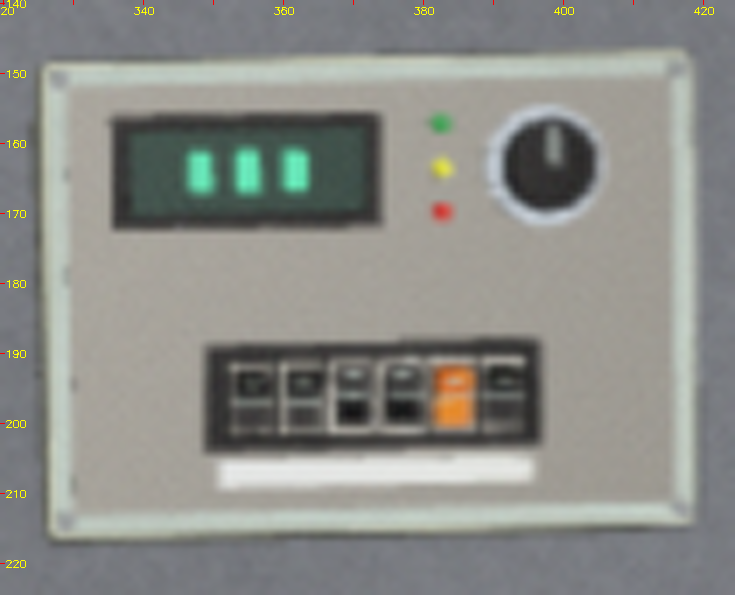

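View pics/a3.png

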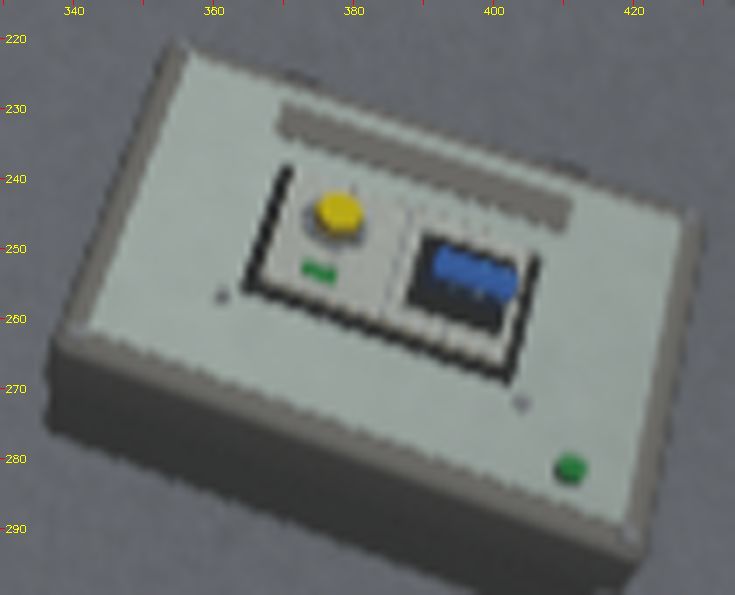

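View pics/a4.png

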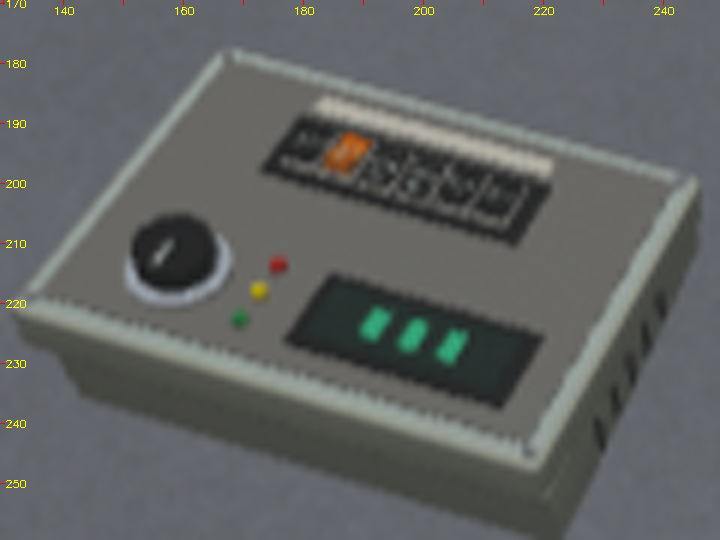

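Run:
```python
from h import *
from scipy.optimize import least_squares
f=load("top0");g=load("scene0")
C={"sup":(65,85,50,73,[(142.5,167.5),(217.5,171),(215.5,229.5),(141,226)],[(420,292),(337,264),(355,221),(429,245)]),
"ctl":(75,105,50,76,[(326,149),(418,147.5),(418,214.5),(327,216.5)],[(218,247),(133,219),(167,178),(245,200)])}
for n,(a,b,h0,h1,pt,ps) in C.items():
    L=np.array([[a,b,h1],[a,-b,h1],[-a,-b,h0],[-a,b,h0]],float)
    def W(p):
        c,s=np.cos(p[2]),np.sin(p[2]);return L@np.array([[c,-s,0],[s,c,0],[0,0,1]]).T+[p[0],p[1],0]
    x0=np.append(np.mean([px(f,*q,60) for q in pt],0)[:2],0)
    for lab,fs in(("top",[(f,pt)]),("scene",[(g,ps)]),("both",[(f,pt),(g,ps)])):
        r=least_squares(lambda p:np.concatenate([(proj(F,W(p))-q).ravel() for F,q in fs]),x0,x_scale=[100,100,.1])
        print(n,lab,r.x.round(3),np.abs(r.fun).max().round(2))
for n,a,b in(("button",(186.2,201.7),(378,244.5)),("orange",(384,196.5),(187,195)),("stylustop",None,None)):
    if a: 
        print(n,tri(f,a,g,b).round(1),px(f,*a).round(1),px(g,*b).round(1)); X=tri(f,a,g,b);print(proj(f,X),proj(g,X))
crop(f,255,220,305,260,12,"pics/b1.png")
crop(g,270,160,320,220,10,"pics/b2.png")
```

```text
sup top [ 5.68782e+02  2.16850e+02 -2.10000e-02] 0.93
sup scene [ 5.68298e+02  2.15103e+02 -1.80000e-02] 2.2
sup both [ 5.68513e+02  2.15861e+02 -1.90000e-02] 2.47
ctl top [ 6.16469e+02 -2.12114e+02  4.40000e-02] 1.31
ctl scene [ 6.15903e+02 -2.14840e+02  3.50000e-02] 2.44
ctl both [ 6.16382e+02 -2.13338e+02  4.00000e-02] 2.37
button [560.5 197.4  75.7] [560.7 198.4  73.7] [560.3 196.7  75.2]
[[186.52091157 201.66675744]] [[378.34899529 244.54019186]]
orange [ 584.9 -239.1   65. ] [ 584.4 -238.    62.9] [ 587.8 -238.5   69.3]
[[384.70051456 196.15559082]] [[187.76428428 195.04137176]]
```

View pics/b1.png

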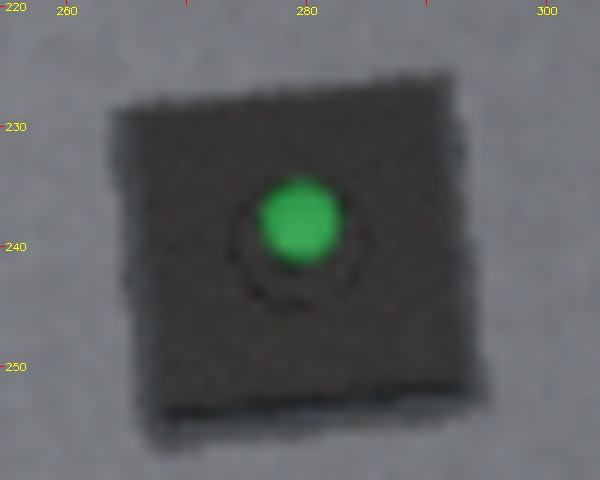

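View pics/b2.png

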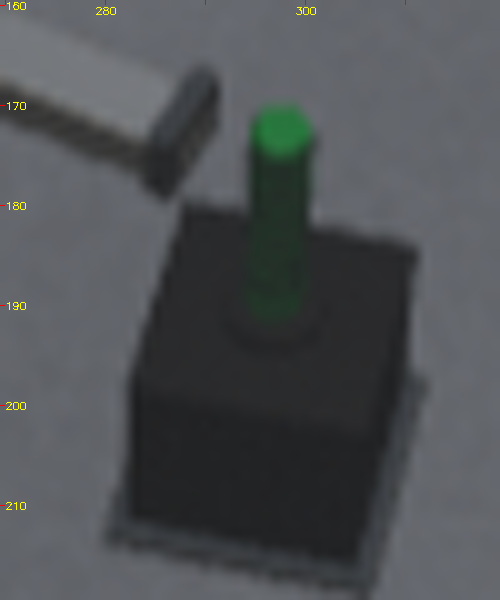

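```bash
cat >> h.py <<'E'
def delta(x,y,z,ang):
    """ang: desired world heading of tool x, deg"""
    from bench import observe
    s=observe();R=s["tcp_rot"];d=R.T@(np.array([x,y,z])-s["tcp_pos"])
    a=np.degrees(np.arctan2(R[1,0],R[0,0]));sp=-(ang-a);sp=(sp+180)%360-180
    print("t",round(s["time"],2),"tcp",s["tcp_pos"].round(1),"head",a.round(2),"F",s["wrist_force"].round(1),"gap",round(s["finger_gap"],1),"tilt",R[:,1].round(4))
    print("delta",d.round(1),"spin",round(sp,2))
E
python3 - <<'E'
from h import *
f=load("top0");g=load("scene0")
print(px(f,279.6,237.8,130),px(g,297.5,172,130),tri(f,(279.6,237.8),g,(297.5,172)))
# stand yaw from top corners at z=62
q=[px(f,u,v,62) for u,v in((264,229),(292.2,226.8),(294,252.5),(267,253.8))]
print(np.round(q,1),np.mean(q,0))
for a,b in((0,1),(3,2)): d=q[b]-q[a];print(np.degrees(np.arctan2(d[0],-d[1])))
delta(553,197,150,-1)
E
```

```text
[483.02223611  -7.98077281 130.        ] [481.31794585 -10.24879794 130.        ] [483.10297355  -8.78272625 132.58189078]
[[505.8  26.6  62. ]
 [512.1 -35.3  62. ]
 [455.8 -40.4  62. ]
 [451.6  18.6  62. ]] [481.32530884  -7.65253471  62.        ]
5.845242174973953
4.098148162683124
t 0.1 tcp [221.3 610.6 241.2] head -19.93 F [-0.5  0.4 -0.2] gap 85.3 tilt [-8.0e-04 -1.7e-03 -1.0e+00]
delta [ 452.8   91.6 -275.6] spin -18.93
```

```bash
R='{"translation":[452,70,-275],"spin":-19,"gripper":0}'; python3 -m creep '[{"translation":[452,70,-275],"spin":-19,"gripper":0},{"translation":[452,70,-275],"spin":-19,"gripper":0},{"translation":[452,70,-275],"spin":-19,"gripper":0},{"translation":[452,70,-275],"spin":-19,"gripper":0},{"translation":[452,70,-275],"spin":-19,"gripper":0},{"translation":[452,70,-275],"spin":-19,"gripper":0},{"translation":[452,70,-275],"spin":-19,"gripper":0},{"translation":[452,70,-275],"spin":-19,"gripper":0}]' 40; python3 -c "
from h import *
delta(553,197,130,-1)"
```

```text
time: 0.9
tcp_pos: [469.5, 301.1, 189.5]
tcp_rot: [[1.0, -0.0, 0.016], [-0.016, -0.0, 1.0], [-0.0, -1.0, -0.0]]
wrist_force: [1.0, 0.9, -0.5]
finger_gap: 0.0
t 0.9 tcp [469.5 301.1 189.5] head -0.93 F [ 1.   0.9 -0.5] gap 0.0 tilt [-3.e-04 -1.e-04 -1.e+00]
delta [  85.2   59.5 -102.8] spin 0.07
```

```bash
python3 -m creep '[{"translation":[85,50,-103],"spin":0,"gripper":0},{"translation":[85,50,-103],"spin":0,"gripper":0},{"translation":[85,50,-103],"spin":0,"gripper":0},{"translation":[85,50,-103],"spin":0,"gripper":0},{"translation":[85,50,-103],"spin":0,"gripper":0}]'; python3 -c "
from h import *
delta(553,197,100,-1)
f=shot('top','top1');g=shot('scene','scene1')
crop(f,120,140,240,240,6,'pics/c1.png');crop(g,310,140,440,300,4,'pics/c2.png')"
```

```text
time: 1.4
tcp_pos: [552.0, 197.8, 139.0]
tcp_rot: [[1.0, -0.002, 0.018], [-0.018, -0.0, 1.0], [-0.002, -1.0, -0.0]]
wrist_force: [0.6, 0.7, 1.0]
finger_gap: 0.1
t 1.4 tcp [552.  197.8 139. ] head -1.04 F [0.6 0.7 1. ] gap 0.1 tilt [-2.2e-03 -2.0e-04 -1.0e+00]
delta [ 1.1 39.  -0.7] spin -0.04
```

View pics/c1.png

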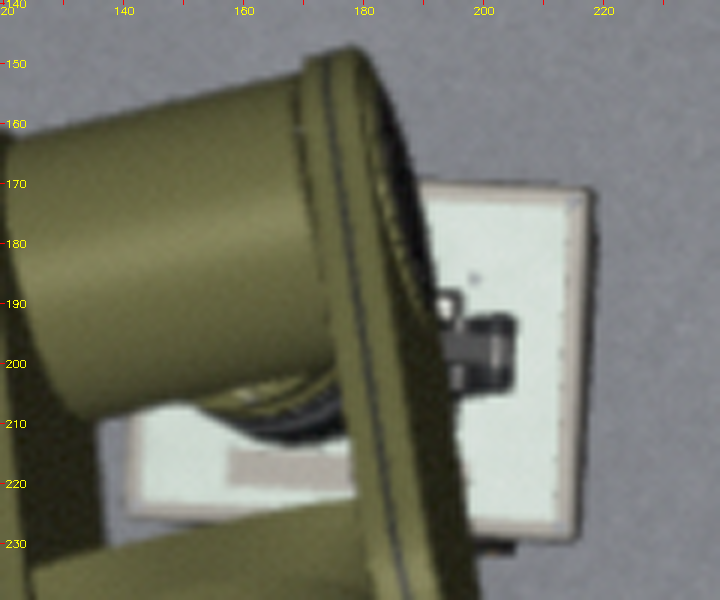

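View pics/c2.png

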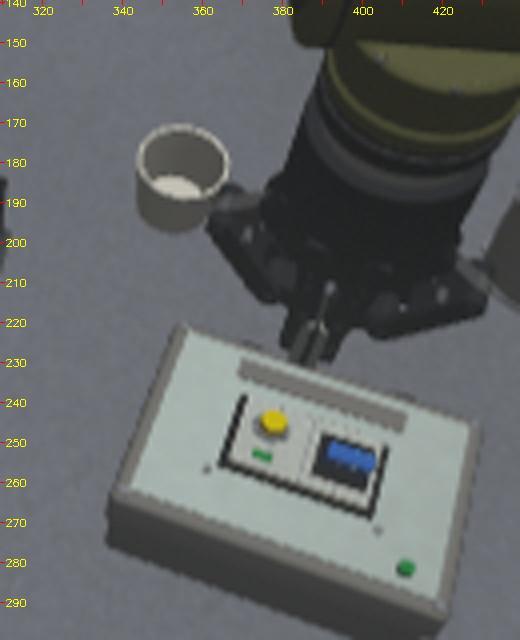

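```bash
python3 -c "
from h import *
g=load('scene1')
print(proj(g,[[552,197.8,128],[563,197.8,128],[541,197.8,128],[560.5,197.4,75.7],[560.5,197.4,73.5]]))
crop(g,360,210,410,260,12,'pics/c3.png')"
```

```text
[[384.99726357 228.27005685]
 [383.71953506 232.79806035]
 [386.2564029  223.80888463]
 [378.3474569  244.55531679]
 [378.13090318 245.06527141]]
```

View pics/c3.png

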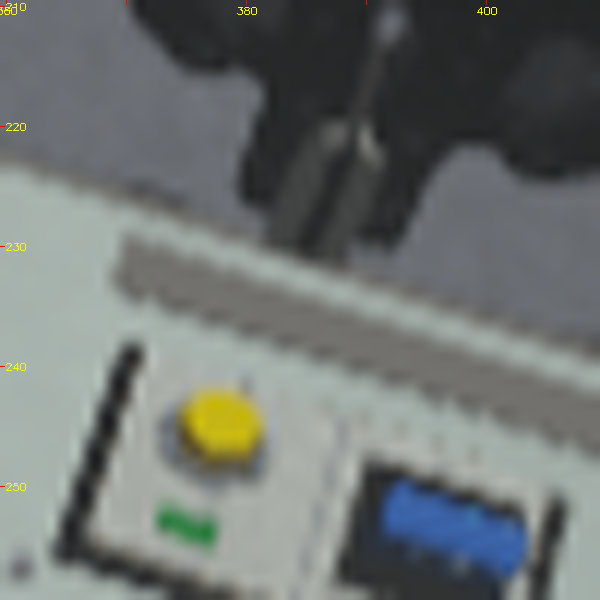

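```bash
python3 -m creep '[{"translation":[1,39,0],"spin":0,"gripper":0},{"translation":[1,39,0],"spin":0,"gripper":0},{"translation":[1,39,0],"spin":0,"gripper":0},{"translation":[1,39,0],"spin":0,"gripper":0}]'; python3 -c "
from h import *
delta(553,197,90,-1)
g=shot('scene','scene2')
from bench import observe
p=observe()['tcp_pos']-[0,0,11]
print(proj(g,[p+[11,0,0],p+[11,7,0],p+[11,-7,0],[560.5,197.4,75]]))
crop(g,360,210,410,260,12,'pics/c4.png')"
```

```text
time: 1.9
tcp_pos: [553.7, 199.6, 102.8]
tcp_rot: [[1.0, 0.002, 0.015], [-0.015, 0.001, 1.0], [0.002, -1.0, 0.001]]
wrist_force: [-0.6, -0.6, -0.1]
finger_gap: -0.1
t 1.9 tcp [553.7 199.6 102.8] head -0.86 F [-0.6 -0.6 -0.1] gap -0.1 tilt [ 2.2e-03  6.0e-04 -1.0e+00]
delta [-0.7 12.8 -2.6] spin 0.14
[[380.48203862 242.83450369]
 [383.91695933 243.93923804]
 [377.06103786 241.73424544]
 [378.27844471 244.71783014]]
```

View pics/c4.png

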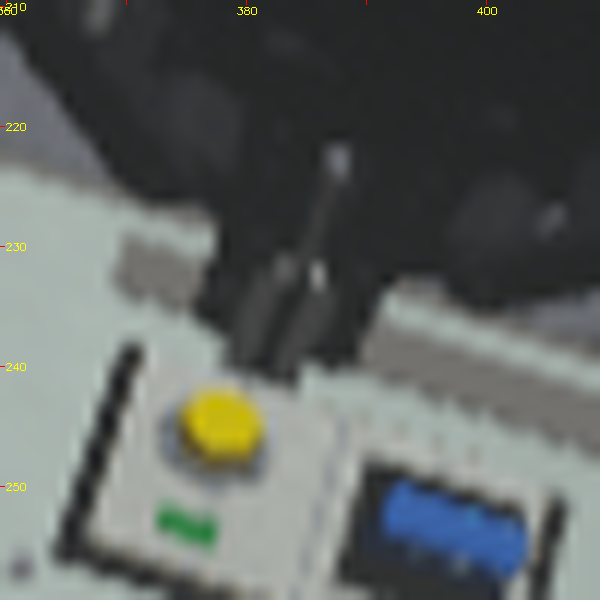

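```bash
python3 -m creep '[{"translation":[4,0,-1],"spin":0,"gripper":0},{"translation":[4,5,-1],"spin":0,"gripper":0},{"translation":[4,10,-1],"spin":0,"gripper":0},{"translation":[4,10,-1],"spin":0,"gripper":0},{"translation":[4,10,-1],"spin":0,"gripper":0}]'; python3 -c "
from h import *
delta(557,197,82,-1)
g=shot('scene','scene3')
crop(g,360,210,410,260,12,'pics/c5.png')
delta(557,197,82,-1)"
```

```text
time: 2.45
tcp_pos: [556.8, 197.5, 90.5]
tcp_rot: [[1.0, -0.001, 0.016], [-0.016, -0.0, 1.0], [-0.001, -1.0, -0.0]]
wrist_force: [0.2, -0.9, 0.4]
finger_gap: -0.2
t 2.45 tcp [556.8 197.5  90.5] head -0.93 F [ 0.2 -0.9  0.4] gap -0.2 tilt [-1.1e-03 -3.0e-04 -1.0e+00]
delta [ 0.2  8.5 -0.4] spin 0.07
t 2.5 tcp [557.  197.5  90.8] head -0.93 F [-0.1 -0.6  0.1] gap 0.0 tilt [-5.e-04 -1.e-04 -1.e+00]
delta [-0.   8.8 -0.5] spin 0.07
```

View pics/c5.png

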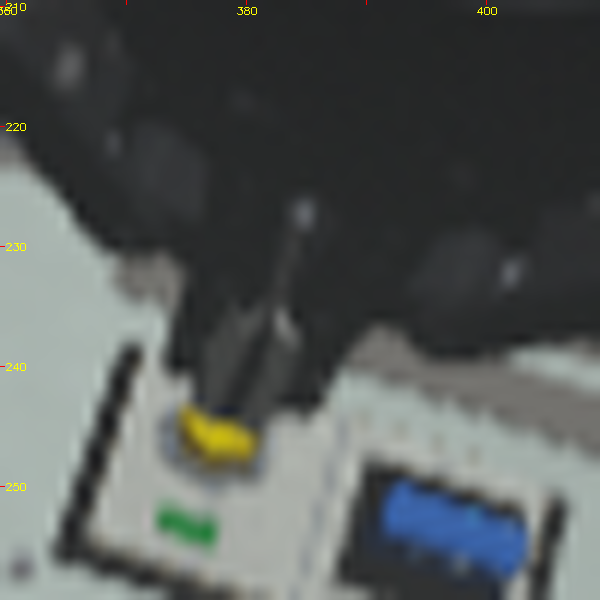

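```bash
python3 -m creep '[{"translation":[1,3,-1],"spin":0,"gripper":0},{"translation":[1,5,-1],"spin":0,"gripper":0},{"translation":[1,6,-1],"spin":0,"gripper":0},{"translation":[1,6,-1],"spin":0,"gripper":0}]'; python3 -m creep '[{"translation":[0,1,0],"spin":0,"gripper":0},{"translation":[0,1,0],"spin":0,"gripper":0}]'; python3 -c "
from h import *
g=shot('scene','scene4')
crop(g,360,210,410,260,12,'pics/c6.png')
delta(557,197,82,-1)"
```

```text
time: 2.9
tcp_pos: [558.4, 196.5, 85.4]
tcp_rot: [[1.0, 0.0, 0.016], [-0.016, -0.0, 1.0], [0.0, -1.0, -0.0]]
wrist_force: [-0.6, -0.3, 2.3]
finger_gap: -0.3
time: 3.1
tcp_pos: [558.5, 196.5, 84.6]
tcp_rot: [[1.0, 0.001, 0.016], [-0.016, -0.0, 1.0], [0.001, -1.0, -0.0]]
wrist_force: [0.1, -2.7, 3.5]
finger_gap: -0.4
t 3.15 tcp [558.5 196.5  84.6] head -0.93 F [-0.3 -0.9  4.2] gap 0.1 tilt [ 7.e-04 -1.e-04 -1.e+00]
delta [-1.5  2.6  0.5] spin 0.07
```

View pics/c6.png

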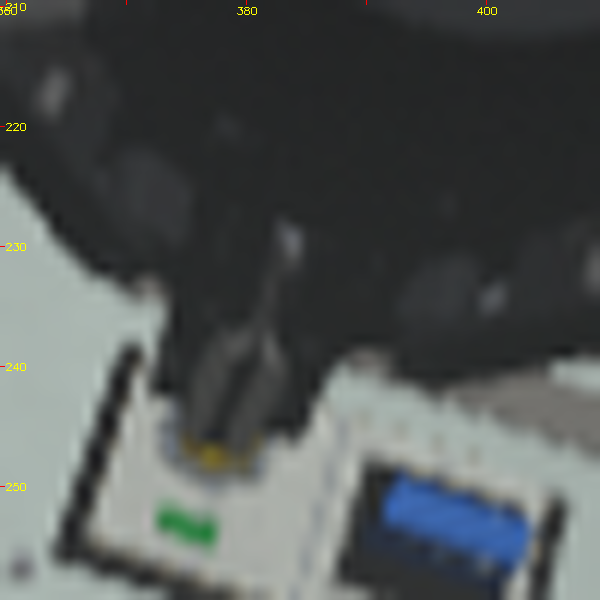

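```bash
python3 -m creep '[{"translation":[0,1,0],"spin":0,"gripper":0},{"translation":[0,2,0],"spin":0,"gripper":0},{"translation":[0,2,0],"spin":0,"gripper":0}]'; python3 -c "
from h import *
g=shot('scene','scene5')
crop(g,360,210,410,260,12,'pics/c7.png')
delta(557,197,82,-1)"
```

```text
time: 3.45
tcp_pos: [558.7, 196.6, 82.3]
tcp_rot: [[1.0, 0.001, 0.016], [-0.016, 0.0, 1.0], [0.001, -1.0, 0.0]]
wrist_force: [0.8, -0.5, 2.5]
finger_gap: 0.1
t 3.5 tcp [558.5 196.6  82.1] head -0.93 F [ 1.8 -0.4  2.6] gap 0.1 tilt [ 1.e-03  3.e-04 -1.e+00]
delta [-1.5  0.1  0.3] spin 0.07
```

View pics/c7.png

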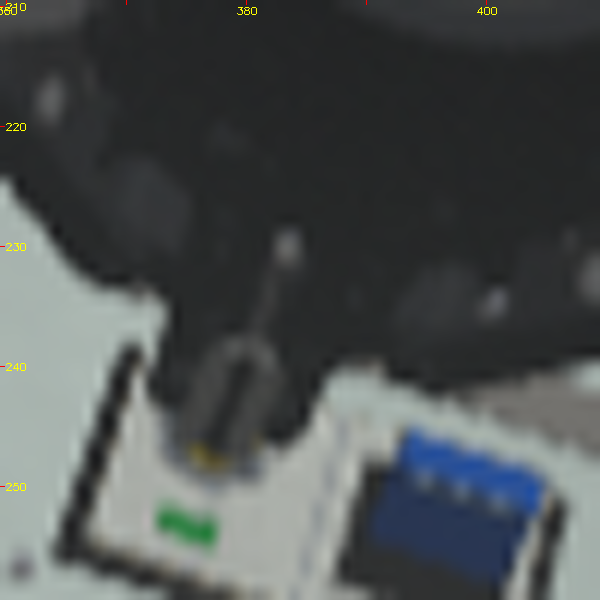

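```bash
python3 -m creep '[{"translation":[0,-40,0],"spin":0,"gripper":0},{"translation":[0,-84,0],"spin":0,"gripper":40},{"translation":[-72,-84,-206],"spin":0,"gripper":50},{"translation":[-72,-84,-206],"spin":0,"gripper":50},{"translation":[-72,-84,-206],"spin":0,"gripper":50},{"translation":[-72,-84,-206],"spin":0,"gripper":50},{"translation":[-72,-84,-206],"spin":0,"gripper":50},{"translation":[-72,-84,-206],"spin":0,"gripper":50}]'; python3 -m creep '[{"translation":[0,0,0],"spin":0,"gripper":50},{"translation":[0,0,0],"spin":0,"gripper":50}]'; python3 -c "
from h import *
delta(482.5,-8.5,91,-1)
g=shot('scene','scene6')
f=shot('top','top6')
delta(482.5,-8.5,91,-1)
crop(g,240,120,370,220,6,'pics/d1.png')
crop(f,220,180,340,280,6,'pics/d2.png')"
```

```text
time: 4.3
tcp_pos: [481.4, -9.9, 165.0]
tcp_rot: [[1.0, -0.002, 0.02], [-0.02, 0.0, 1.0], [-0.002, -1.0, 0.0]]
wrist_force: [-0.2, 0.6, -0.2]
finger_gap: 49.9
time: 4.5
tcp_pos: [482.9, -7.3, 165.7]
tcp_rot: [[1.0, -0.001, 0.015], [-0.015, 0.001, 1.0], [-0.001, -1.0, 0.001]]
wrist_force: [0.9, -0.8, -0.5]
finger_gap: 49.7
t 4.5 tcp [482.9  -7.3 165.7] head -0.87 F [ 0.9 -0.8 -0.5] gap 49.7 tilt [-6.e-04  6.e-04 -1.e+00]
delta [-0.4 74.7 -1.2] spin 0.13
t 4.6 tcp [483.1  -7.2 165.8] head -0.83 F [ 0.3  0.  -0.4] gap 50.1 tilt [-5.e-04  4.e-04 -1.e+00]
delta [-0.5 74.8 -1.3] spin 0.17
```

View pics/d1.png

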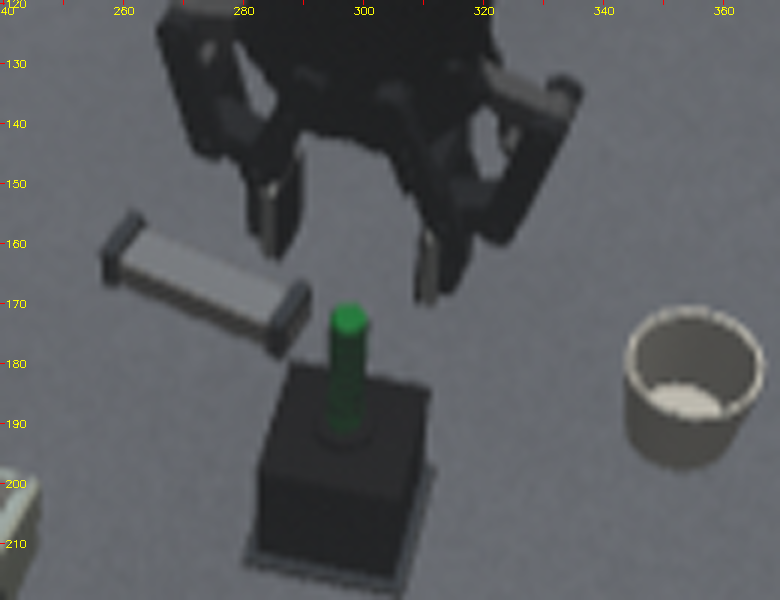

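View pics/d2.png

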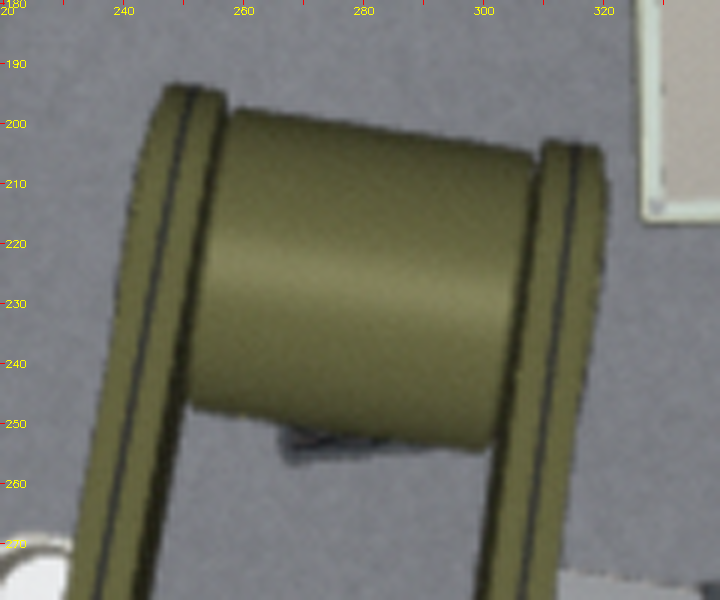

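```bash
python3 -m creep '[{"translation":[0,35,-1],"spin":0,"gripper":50},{"translation":[0,72,-1],"spin":0,"gripper":50},{"translation":[0,72,-1],"spin":0,"gripper":50},{"translation":[0,72,-1],"spin":0,"gripper":50}]'; python3 -c "
from h import *
g=shot('scene','scene7')
delta(482.5,-8.5,93,-1)
crop(g,270,140,330,200,10,'pics/d3.png')"
```

```text
time: 5.0
tcp_pos: [482.6, -8.6, 93.9]
tcp_rot: [[1.0, -0.002, 0.015], [-0.015, 0.0, 1.0], [-0.002, -1.0, 0.0]]
wrist_force: [0.0, 0.2, -0.2]
finger_gap: 49.8
t 5.05 tcp [483.8  -8.9  95.4] head -0.87 F [0.4 0.7 0.9] gap 49.9 tilt [ 1.4e-03 -1.0e-04 -1.0e+00]
delta [-1.3  2.4  0.3] spin 0.13
```

View pics/d3.png

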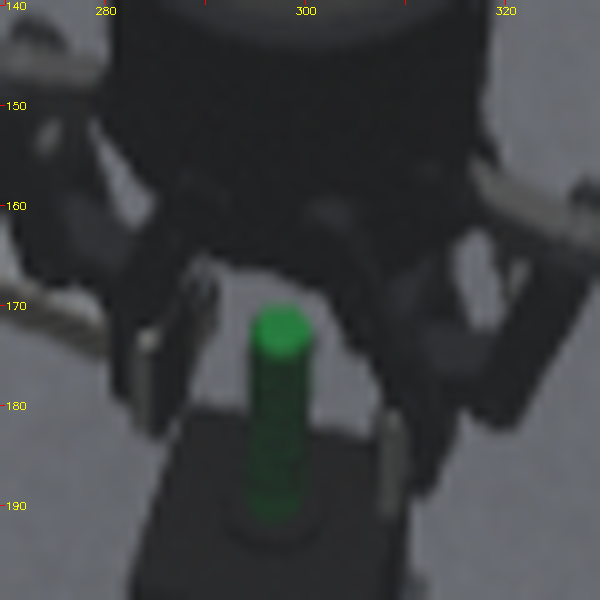

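```bash
python3 -m creep '[{"translation":[2,1,0.5],"spin":0,"gripper":50},{"translation":[2,1,0.5],"spin":0,"gripper":20},{"translation":[2,1,0.5],"spin":0,"gripper":8},{"translation":[2,1,0.5],"spin":0,"gripper":8},{"translation":[2,1,0.5],"spin":0,"gripper":8},{"translation":[2,1,0.5],"spin":0,"gripper":8},{"translation":[2,1,0.5],"spin":0,"gripper":8}]' 50; python3 -c "
from h import *
g=shot('scene','scene8')
delta(482.5,-8.5,93,-1)
crop(g,270,140,330,200,10,'pics/d4.png')"
```

```text
time: 5.75
tcp_pos: [485.6, -8.9, 94.2]
tcp_rot: [[1.0, 0.002, 0.016], [-0.016, -0.0, 1.0], [0.002, -1.0, -0.0]]
wrist_force: [-0.7, 0.1, 5.2]
finger_gap: 12.6
t 5.8 tcp [485.6  -8.9  94.2] head -0.93 F [-1.  -0.4  5.5] gap 12.6 tilt [ 1.7e-03 -2.0e-04 -1.0e+00]
delta [-3.1  1.2  0.4] spin 0.07
```

View pics/d4.png

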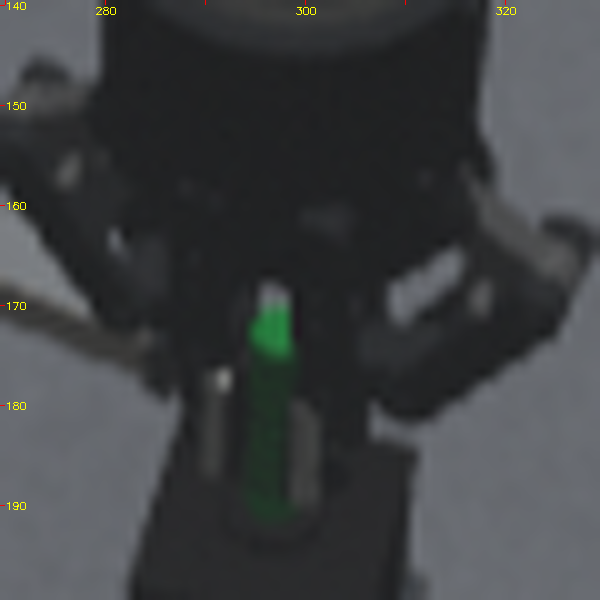

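```bash
python3 -m creep '[{"translation":[0,-5,0],"spin":0,"gripper":8},{"translation":[0,-25,0],"spin":0,"gripper":8},{"translation":[0,-50,0],"spin":0,"gripper":8},{"translation":[0,-70,0],"spin":0,"gripper":8},{"translation":[0,-70,0],"spin":0,"gripper":8},{"translation":[0,-70,0],"spin":0,"gripper":8}]' 50; python3 -c "
from h import *
g=shot('scene','scene9')
delta(482.5,-8.5,93,-1)
from bench import observe
p=observe()['tcp_pos']+[0,0,8-87];print(proj(g,[p,p+[0,0,50],p+[0,0,118]]))
crop(g,270,130,330,200,8,'pics/d5.png')"
```

```text
time: 6.4
tcp_pos: [484.5, -8.7, 162.6]
tcp_rot: [[1.0, -0.0, 0.016], [-0.016, 0.0, 1.0], [-0.0, -1.0, 0.0]]
wrist_force: [-0.9, 0.7, -1.1]
finger_gap: 12.6
t 6.45 tcp [483.9  -8.7 161.6] head -0.93 F [ 0.2 -0.  -0.2] gap 12.6 tilt [-2.2e-03  3.0e-04 -1.0e+00]
delta [-1.3 68.6  0.1] spin 0.07
[[297.16017713 186.32388631]
 [297.80530648 172.30546652]
 [298.79515157 150.81437207]]
```

View pics/d5.png

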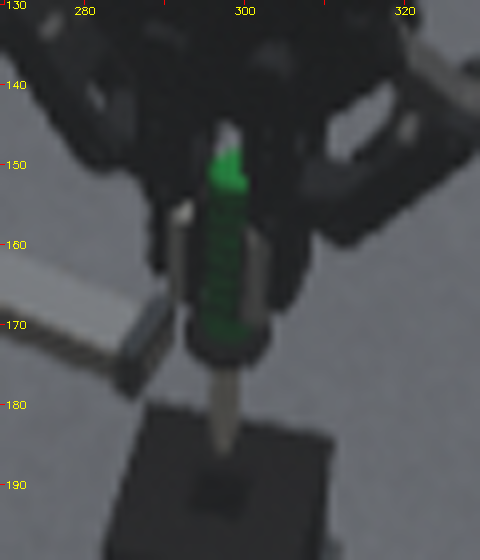

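```bash
python3 -c "
from h import *
f=load('top0');g=load('scene0')
for z in(62,65):
  for q in((384.2,191.5),(384.2,196.3),(384.2,201),(381.2,196.3),(387.2,196.3)): print(z,q,px(f,*q,z).round(1))
print([ (px(g,u,v,65)).round(1) for u,v in ((187,195),)])
crop(g,170,180,230,215,13,'pics/e1.png')
crop(f,345,180,405,215,13,'pics/e2.png')"
```

```text
62 (384.2, 191.5) [ 595.7 -238.6   62. ]
62 (384.2, 196.3) [ 584.9 -238.6   62. ]
62 (384.2, 201) [ 574.4 -238.6   62. ]
62 (381.2, 196.3) [ 584.8 -231.9   62. ]
62 (387.2, 196.3) [ 585.1 -245.3   62. ]
65 (384.2, 191.5) [ 595.3 -238.    65. ]
65 (384.2, 196.3) [ 584.5 -238.    65. ]
65 (384.2, 201) [ 574. -238.   65.]
65 (381.2, 196.3) [ 584.3 -231.3   65. ]
65 (387.2, 196.3) [ 584.7 -244.7   65. ]
[array([ 585.4, -240.8,   65. ])]
```

View pics/e1.png

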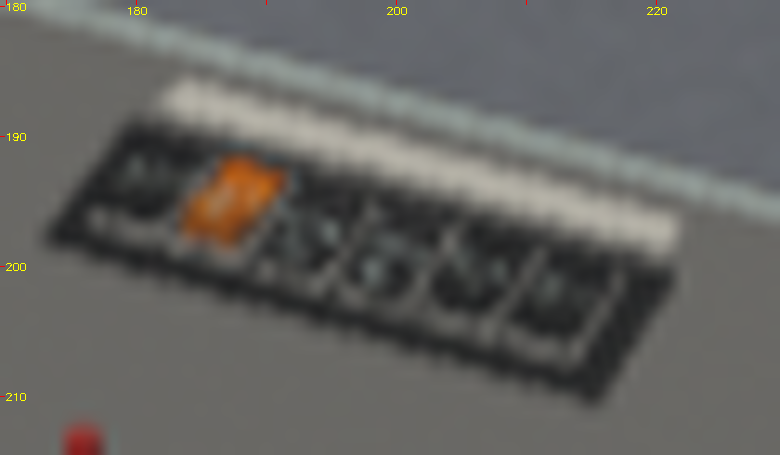

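View pics/e2.png

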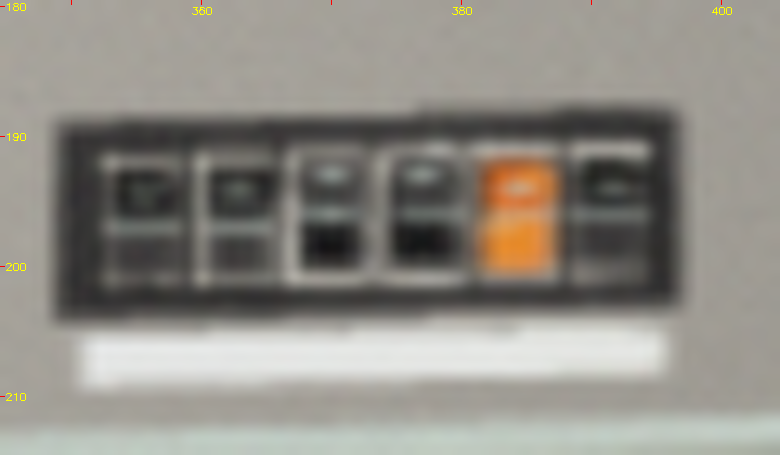

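```bash
python3 -m creep '[{"translation":[0,-17,0],"spin":0,"gripper":8},{"translation":[111,-17,-228],"spin":0,"gripper":8},{"translation":[111,-17,-228],"spin":0,"gripper":8},{"translation":[111,-17,-228],"spin":0,"gripper":8},{"translation":[111,-17,-228],"spin":0,"gripper":8},{"translation":[111,-17,-228],"spin":0,"gripper":8},{"translation":[111,-17,-228],"spin":0,"gripper":8},{"translation":[111,-17,-228],"spin":0,"gripper":8}]'; python3 -m creep '[{"translation":[0,10,0],"spin":0,"gripper":8},{"translation":[0,10,0],"spin":0,"gripper":8},{"translation":[0,10,0],"spin":0,"gripper":8}]';  python3 -c "
from h import *
from bench import observe
P=[]
for i in range(3):
  g=shot('scene','scene10');P.append(observe()['tcp_pos'])
print(P)
delta(591.5,-239,155,-1)
p=P[-1]+[0,0,8-87];print(proj(g,[p,p+[0,0,50],[591.3,-239,66],[585,-239,65]]))
crop(g,160,160,220,215,10,'pics/e3.png')"
```

```text
time: 7.25
tcp_pos: [591.3, -239.3, 177.3]
tcp_rot: [[1.0, -0.004, 0.018], [-0.018, 0.002, 1.0], [-0.004, -1.0, 0.002]]
wrist_force: [0.1, 0.1, -0.5]
finger_gap: 12.9
time: 7.55
tcp_pos: [591.3, -237.0, 169.1]
tcp_rot: [[1.0, -0.002, 0.015], [-0.015, 0.001, 1.0], [-0.002, -1.0, 0.001]]
wrist_force: [0.9, -0.3, -0.4]
finger_gap: 12.8
[array([ 591.72901258, -237.29795496,  169.75655463]), array([ 591.98301861, -237.59871715,  170.24286887]), array([ 592.1757082 , -237.8278929 ,  170.50797139])]
t 7.7 tcp [ 592.2 -237.8  170.5] head -0.87 F [ 0.1  0.2 -0.1] gap 12.6 tilt [ 6.e-04 -3.e-04 -1.e+00]
delta [-0.7 15.5 -1.2] spin 0.13
[[184.19570146 190.72586596]
 [179.08967404 176.70919874]
 [186.35094612 196.92513123]
 [187.78332304 195.09921935]]
```

View pics/e3.png

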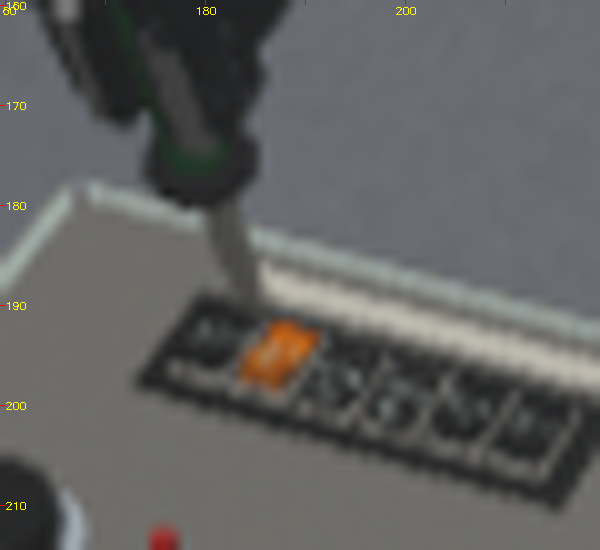

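```bash
python3 -m creep '[{"translation":[0,10,-1.5],"spin":0,"gripper":8},{"translation":[0,18,-1.5],"spin":0,"gripper":8},{"translation":[0,18,-1.5],"spin":0,"gripper":8},{"translation":[0,18,-1.5],"spin":0,"gripper":8},{"translation":[0,18,-1.5],"spin":0,"gripper":8}]';  python3 -c "
from h import *
from bench import observe
for i in range(2):
  g=shot('scene','scene11')
f=shot('top','top11')
delta(592,-239.5,147,-1)
p=observe()['tcp_pos']+[0,0,8-87];print(proj(g,[p,p+[0,0,50]]))
crop(g,170,170,210,210,15,'pics/e4.png')
crop(f,340,140,420,220,7,'pics/e5.png')"
```

```text
time: 8.2
tcp_pos: [592.2, -240.1, 152.1]
tcp_rot: [[1.0, 0.0, 0.016], [-0.016, -0.0, 1.0], [0.0, -1.0, -0.0]]
wrist_force: [-0.1, 0.1, -0.1]
finger_gap: 12.6
t 8.35 tcp [ 592.3 -240.2  152.5] head -0.93 F [ 0.9 -1.   0.4] gap 13.0 tilt [ 6.e-04 -3.e-04 -1.e+00]
delta [-0.3  5.5  0.7] spin 0.07
[[184.9741423  195.19759691]
 [180.00266778 181.66535496]]
```

View pics/e4.png

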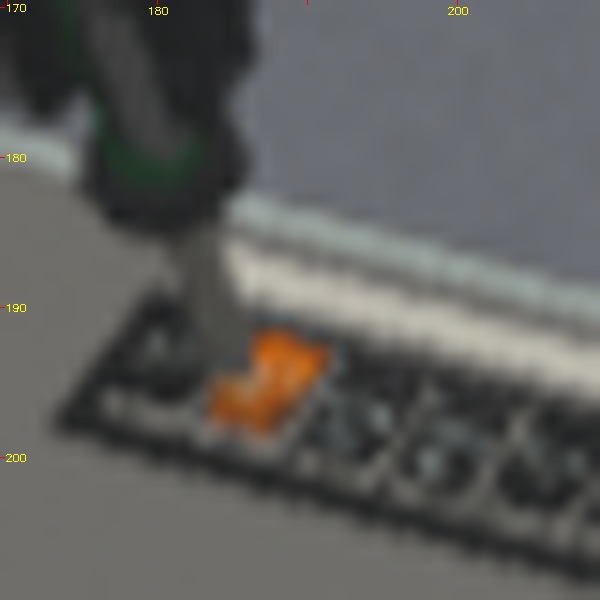

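View pics/e5.png

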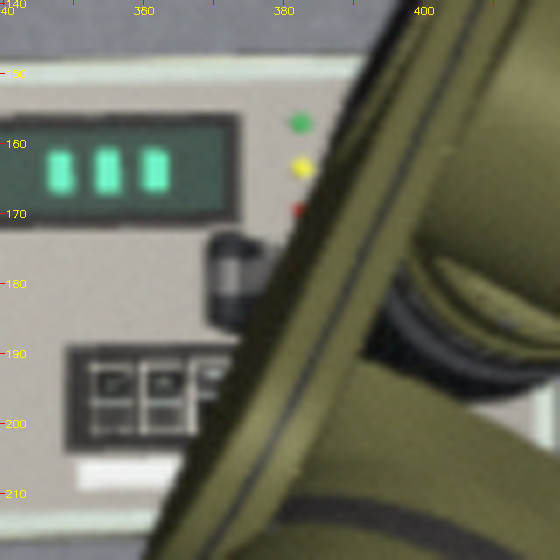

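```bash
python3 -m creep '[{"translation":[0,2,1.5],"spin":0,"gripper":8},{"translation":[0,4,1.5],"spin":0,"gripper":8},{"translation":[0,5,1.5],"spin":0,"gripper":8},{"translation":[0,5,1.5],"spin":0,"gripper":8},{"translation":[0,5,1.5],"spin":0,"gripper":8}]';  python3 -c "
from h import *
from bench import observe
g=shot('scene','scene12')
delta(592,-239.5,147,-1)
crop(g,170,170,210,210,15,'pics/e6.png')"
```

```text
time: 8.85
tcp_pos: [592.3, -238.7, 147.3]
tcp_rot: [[1.0, 0.001, 0.016], [-0.016, -0.0, 1.0], [0.001, -1.0, -0.0]]
wrist_force: [-0.2, -0.3, 1.3]
finger_gap: 13.2
t 8.9 tcp [ 592.1 -238.7  147.1] head -0.92 F [-0.3 -0.3  3. ] gap 13.2 tilt [-1.e-04 -3.e-04 -1.e+00]
delta [-0.1  0.1 -0.8] spin 0.08
```

View pics/e6.png

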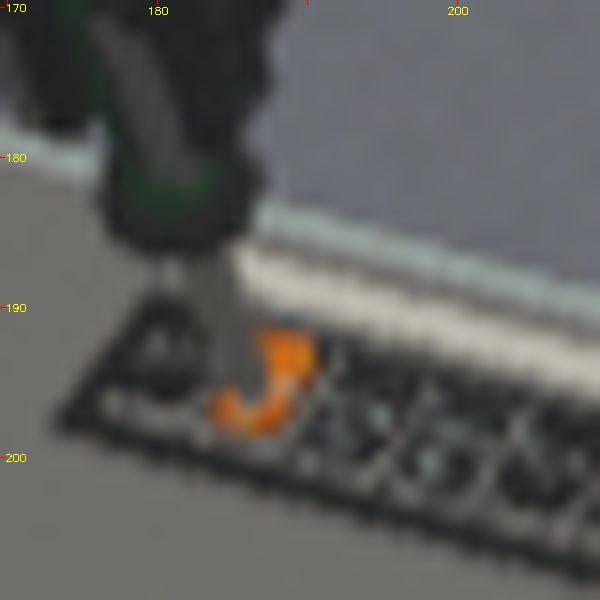

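```bash
python3 -m creep '[{"translation":[0,1.5,0],"spin":0,"gripper":8},{"translation":[0,3,0],"spin":0,"gripper":8},{"translation":[0,3,0],"spin":0,"gripper":8}]';  python3 -c "
from h import *
g=shot('scene','scene13')
delta(592,-239.5,147,-1)
crop(g,170,170,210,210,15,'pics/e7.png')"
```

```text
time: 9.2
tcp_pos: [592.7, -238.9, 146.4]
tcp_rot: [[1.0, 0.001, 0.016], [-0.016, -0.001, 1.0], [0.001, -1.0, -0.001]]
wrist_force: [-2.4, 1.5, 10.4]
finger_gap: 12.8
t 9.25 tcp [ 592.7 -238.9  146.4] head -0.93 F [-3.2  0.4 11.3] gap 12.7 tilt [ 1.2e-03 -8.0e-04 -1.0e+00]
delta [-0.6 -0.6 -0.6] spin 0.07
```

View pics/e7.png

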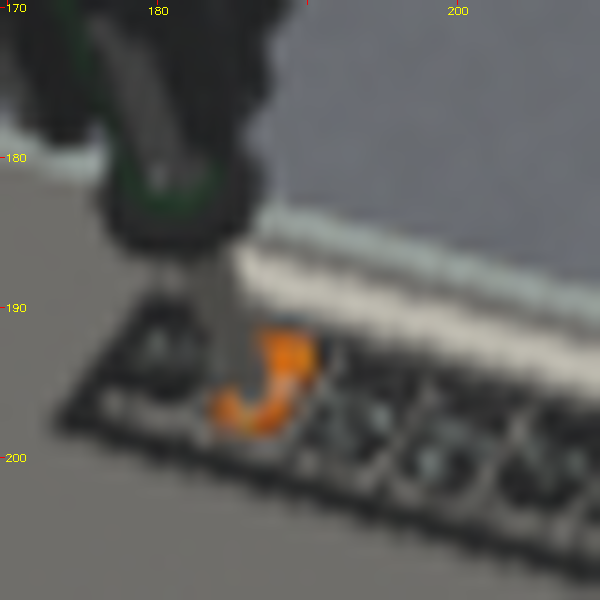

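```bash
python3 -m creep '[{"translation":[0,-6,0],"spin":0,"gripper":8},{"translation":[3,-6,1],"spin":0,"gripper":8},{"translation":[3,-6,1],"spin":0,"gripper":8},{"translation":[3,-6,1],"spin":0,"gripper":8}]';  python3 -c "
from h import *
g=shot('scene','scene14');g=shot('scene','scene14')
delta(595.5,-238,147,-1)
crop(g,170,170,210,210,15,'pics/e8.png')"
```

```text
time: 9.65
tcp_pos: [594.7, -237.3, 148.9]
tcp_rot: [[1.0, -0.002, 0.016], [-0.016, 0.001, 1.0], [-0.002, -1.0, 0.001]]
wrist_force: [-0.9, 0.6, -0.8]
finger_gap: 12.4
t 9.75 tcp [ 594.8 -237.4  149.2] head -0.92 F [-0.6 -1.3 -0.4] gap 12.7 tilt [-1.3e-03  6.0e-04 -1.0e+00]
delta [ 0.8  2.2 -0.6] spin 0.08
```

View pics/e8.png

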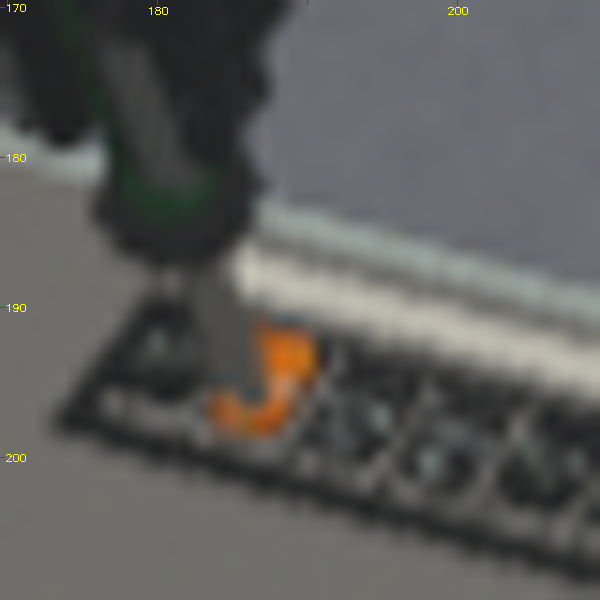

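```bash
python3 -m creep '[{"translation":[0,2,0],"spin":0,"gripper":8},{"translation":[0,4,0],"spin":0,"gripper":8},{"translation":[0,6,0],"spin":0,"gripper":8},{"translation":[0,6,0],"spin":0,"gripper":8}]';  python3 -c "
from h import *
g=shot('scene','scene15')
delta(595.5,-238,147,-1)
crop(g,170,170,210,210,15,'pics/e9.png')"
```

```text
time: 10.15
tcp_pos: [596.0, -237.9, 147.0]
tcp_rot: [[1.0, 0.002, 0.016], [-0.016, -0.001, 1.0], [0.002, -1.0, -0.001]]
wrist_force: [-2.7, 2.0, 10.6]
finger_gap: 12.7
t 10.2 tcp [ 596.  -237.9  147. ] head -0.93 F [-2.4  2.   9.8] gap 13.2 tilt [ 1.9e-03 -7.0e-04 -1.0e+00]
delta [-0.5  0.  -0.1] spin 0.07
```

View pics/e9.png

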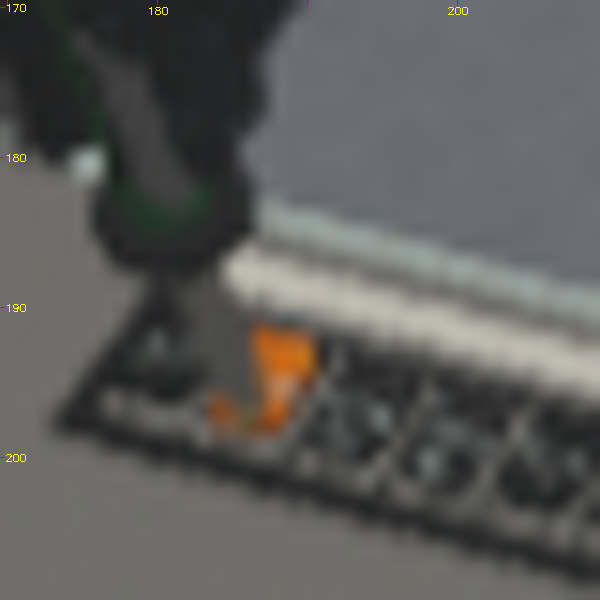

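```bash
python3 -m creep '[{"translation":[0,-20,0],"spin":0,"gripper":8},{"translation":[0,-40,0],"spin":0,"gripper":8},{"translation":[-30,-40,150],"spin":0,"gripper":8},{"translation":[-30,-40,150],"spin":0,"gripper":8},{"translation":[-30,-40,150],"spin":0,"gripper":8},{"translation":[-30,-40,150],"spin":0,"gripper":8},{"translation":[-30,-40,150],"spin":0,"gripper":8}]';  python3 -c "
from h import *
g=shot('scene','scene16');f=shot('top','top16')
delta(484.5,-8.7,170,-1)
crop(g,170,180,230,215,13,'pics/e10.png')
crop(f,345,180,405,215,13,'pics/e11.png')"
```

```text
time: 10.9
tcp_pos: [567.3, -86.0, 184.0]
tcp_rot: [[1.0, 0.0, 0.014], [-0.014, -0.0, 1.0], [0.0, -1.0, -0.0]]
wrist_force: [1.0, 0.1, 0.1]
finger_gap: 12.8
t 11.0 tcp [567.8 -87.8 184.1] head -0.95 F [-1.   0.3 -0.7] gap 12.7 tilt [ 3.e-04 -5.e-04 -1.e+00]
delta [-84.6  14.   77.7] spin 0.05
```

View pics/e10.png

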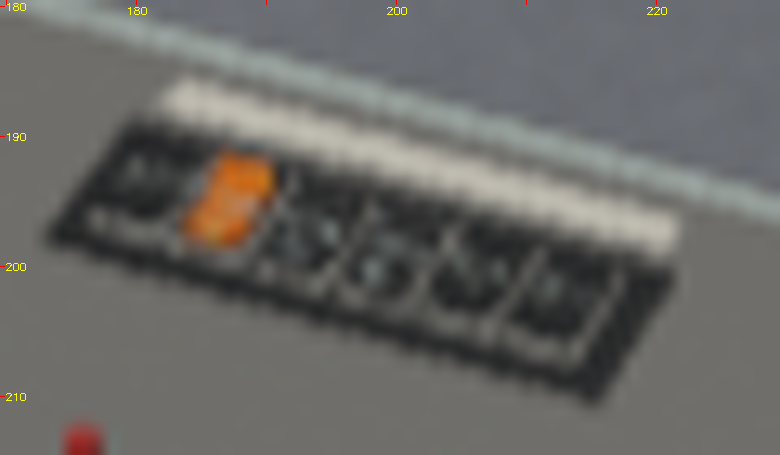

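View pics/e11.png

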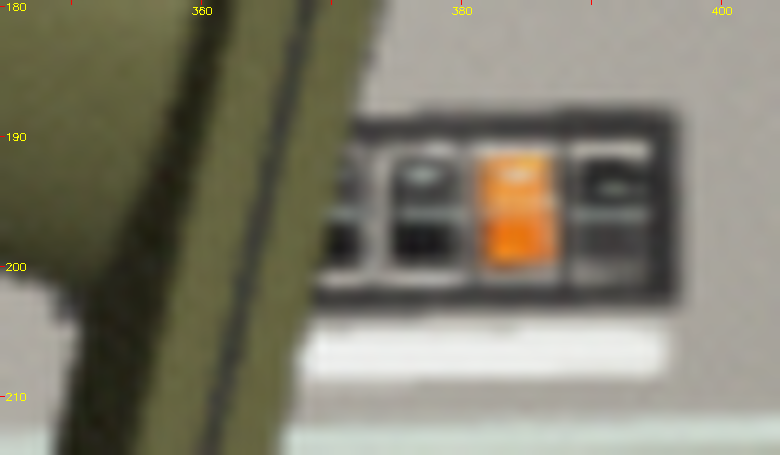

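```bash
python3 -m creep '[{"translation":[-84.6,4,77.7],"spin":0,"gripper":8},{"translation":[-84.6,4,77.7],"spin":0,"gripper":8},{"translation":[-84.6,4,77.7],"spin":0,"gripper":8},{"translation":[-84.6,4,77.7],"spin":0,"gripper":8},{"translation":[-84.6,4,77.7],"spin":0,"gripper":8},{"translation":[-84.6,4,77.7],"spin":0,"gripper":8},{"translation":[-84.6,4,77.7],"spin":0,"gripper":8}]';  python3 -c "
from h import *
g=shot('scene','scene17')
delta(484.5,-8.7,163,-1);delta(484.5,-8.7,94,-1)
"
```

```text
time: 11.7
tcp_pos: [485.2, -9.1, 180.4]
tcp_rot: [[1.0, 0.0, 0.018], [-0.018, -0.0, 1.0], [0.0, -1.0, -0.0]]
wrist_force: [-0.0, -0.2, -1.2]
finger_gap: 12.9
t 11.75 tcp [485.   -8.9 180.2] head -1.0 F [-0.5 -0.6 -0.2] gap 12.8 tilt [ 1.e-04 -1.e-04 -1.e+00]
delta [-0.5 17.2  0.2] spin 0.0
t 11.75 tcp [485.   -8.9 180.2] head -1.0 F [-0.5 -0.6 -0.2] gap 12.8 tilt [ 1.e-04 -1.e-04 -1.e+00]
delta [-0.5 86.2  0.2] spin 0.0
```

Go down to the height of the earlier reference picture (d5) and compare.

```bash
python3 -m creep '[{"translation":[0,17,0],"spin":0,"gripper":8},{"translation":[0,17,0],"spin":0,"gripper":8},{"translation":[0,17,0],"spin":0,"gripper":8},{"translation":[0,17,0],"spin":0,"gripper":8},{"translation":[0,17,0],"spin":0,"gripper":8}]';  python3 -c "
from h import *
g=shot('scene','scene17')
delta(484.5,-8.7,94,-1)
crop(g,270,130,330,200,8,'pics/f1.png')
"
```

```text
time: 12.25
tcp_pos: [484.7, -8.2, 163.8]
tcp_rot: [[1.0, 0.001, 0.016], [-0.016, -0.0, 1.0], [0.001, -1.0, -0.0]]
wrist_force: [-0.3, 0.1, 0.4]
finger_gap: 12.9
t 12.3 tcp [484.7  -8.1 163.8] head -0.93 F [ 0.7  0.1 -0.6] gap 12.5 tilt [ 1.2e-03 -2.0e-04 -1.0e+00]
delta [-0.2 69.8 -0.6] spin 0.07
```

View pics/f1.png

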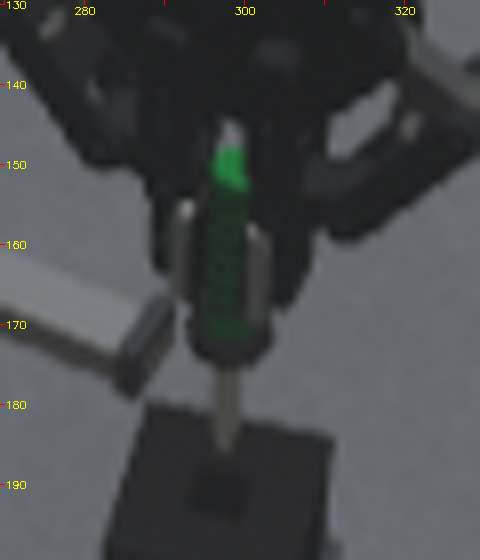

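```bash
python3 -m creep '[{"translation":[-0.2,10,-0.6],"spin":0,"gripper":8},{"translation":[-0.2,20,-0.6],"spin":0,"gripper":8},{"translation":[-0.2,28,-0.6],"spin":0,"gripper":8},{"translation":[-0.2,36,-0.6],"spin":0,"gripper":8},{"translation":[-0.2,44,-0.6],"spin":0,"gripper":8},{"translation":[-0.2,52,-0.6],"spin":0,"gripper":8},{"translation":[-0.2,60,-0.6],"spin":0,"gripper":8},{"translation":[-0.2,60,-0.6],"spin":0,"gripper":8}]';  python3 -c "
from h import *
delta(484.5,-8.7,94,-1)
"
```

```text
time: 13.1
tcp_pos: [483.1, -8.5, 101.5]
tcp_rot: [[1.0, -0.003, 0.016], [-0.016, 0.0, 1.0], [-0.003, -1.0, 0.0]]
wrist_force: [-0.2, -0.1, -0.4]
finger_gap: 12.6
t 13.1 tcp [483.1  -8.5 101.5] head -0.93 F [-0.2 -0.1 -0.4] gap 12.6 tilt [-2.7e-03  3.0e-04 -1.0e+00]
delta [ 1.5  7.5 -0.1] spin 0.07
```

```bash
python3 -m creep '[{"translation":[0,4,0],"spin":0,"gripper":8},{"translation":[0,8,0],"spin":0,"gripper":8},{"translation":[0,10,0],"spin":0,"gripper":8},{"translation":[0,10.5,0],"spin":0,"gripper":8},{"translation":[0,10.5,0],"spin":0,"gripper":8}]';  python3 -c "
from h import *
g=shot('scene','scene18')
delta(484.5,-8.7,94,-1)
crop(g,270,140,330,200,10,'pics/f2.png')
"
```

```text
time: 13.6
tcp_pos: [484.4, -8.7, 94.2]
tcp_rot: [[1.0, 0.0, 0.016], [-0.016, -0.0, 1.0], [0.0, -1.0, -0.0]]
wrist_force: [-3.8, 0.5, 7.8]
finger_gap: 12.7
t 13.65 tcp [484.4  -8.7  94.2] head -0.92 F [-3.9  0.6  8. ] gap 12.9 tilt [ 1.e-04 -0.e+00 -1.e+00]
delta [ 0.1  0.2 -0. ] spin 0.08
```

View pics/f2.png

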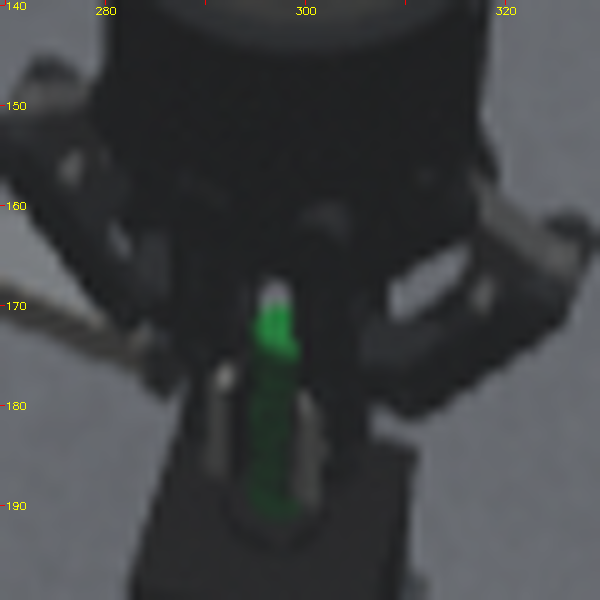

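```bash
python3 -m creep '[{"translation":[0,-1,0],"spin":0,"gripper":14},{"translation":[0,-1,0],"spin":0,"gripper":25},{"translation":[0,-1,0],"spin":0,"gripper":45},{"translation":[0,-1,0],"spin":0,"gripper":50},{"translation":[0,-1,0],"spin":0,"gripper":50},{"translation":[0,-25,0],"spin":0,"gripper":50},{"translation":[0,-75,0],"spin":0,"gripper":50},{"translation":[0,-75,0],"spin":0,"gripper":50}]';  python3 -m creep '[{"translation":[0,-10,0],"spin":0,"gripper":50},{"translation":[0,-10,0],"spin":0,"gripper":50}]'; python3 -c "
from h import *
g=shot('scene','scene19')
delta(484.5,-8.7,94,-1)
crop(g,270,130,330,220,7,'pics/f3.png')
crop(g,360,220,420,275,10,'pics/f4.png')
"
```

```text
time: 14.45
tcp_pos: [488.2, -9.2, 174.8]
tcp_rot: [[1.0, 0.013, 0.016], [-0.016, -0.002, 1.0], [0.013, -1.0, -0.001]]
wrist_force: [1.3, -0.3, 0.5]
finger_gap: 50.1
time: 14.65
tcp_pos: [484.4, -8.7, 178.4]
tcp_rot: [[1.0, 0.001, 0.016], [-0.016, -0.0, 1.0], [0.001, -1.0, -0.0]]
wrist_force: [-1.0, -0.1, -1.4]
finger_gap: 50.1
t 14.7 tcp [483.9  -8.6 177.3] head -0.93 F [-0.1 -1.3 -0.1] gap 49.8 tilt [-3.e-04  0.e+00 -1.e+00]
delta [ 0.7 83.3 -0.1] spin 0.07
```

View pics/f3.png

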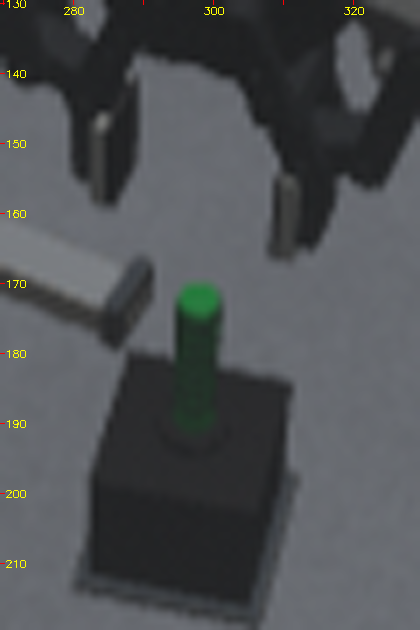

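View pics/f4.png

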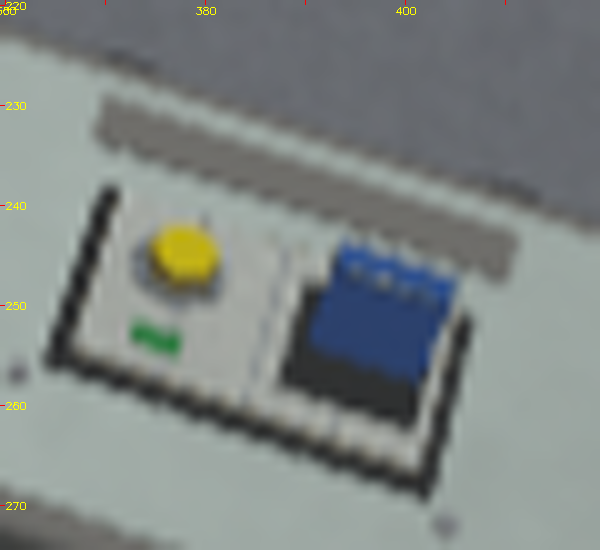

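```bash
python3 -c "
from h import *
delta(518,237.5,140,-1)
g=load('scene19');f=load('top0')
print([px(g,u,v,z).round(1) for u,v,z in((397.5,245.5,83.5),(394,245,83.5),(404,249,83.5))])
print(proj(g,[[547.5,237.5,83.5],[561,237.5,64]]))"
```

```text
t 14.7 tcp [483.9  -8.6 177.3] head -0.93 F [-0.1 -1.3 -0.1] gap 49.8 tilt [-3.e-04  0.e+00 -1.e+00]
delta [ 30.2  37.3 246.6] spin 0.07
[array([553.4, 233.5,  83.5]), array([554.8, 226.7,  83.5]), array([556.6, 247.4,  83.5])]
[[400.0460526  243.75461154]
 [396.3324824  253.67183402]]
```

```bash
python3 -m creep '[{"translation":[30,20,246],"spin":0,"gripper":0},{"translation":[30,20,246],"spin":0,"gripper":0},{"translation":[30,20,246],"spin":0,"gripper":0},{"translation":[30,20,246],"spin":0,"gripper":0},{"translation":[30,20,246],"spin":0,"gripper":0},{"translation":[30,20,246],"spin":0,"gripper":0},{"translation":[30,20,246],"spin":0,"gripper":0},{"translation":[30,20,246],"spin":0,"gripper":0}]';  python3 -m creep '[{"translation":[0,20,0],"spin":0,"gripper":0},{"translation":[0,40,0],"spin":0,"gripper":0},{"translation":[0,60,0],"spin":0,"gripper":0},{"translation":[0,60,0],"spin":0,"gripper":0},{"translation":[0,60,0],"spin":0,"gripper":0},{"translation":[0,60,0],"spin":0,"gripper":0}]'; python3 -c "
from h import *
g=shot('scene','scene20')
delta(518,237.5,87,-1)
crop(g,350,190,440,275,8,'pics/g1.png')
"
```

```text
time: 15.5
tcp_pos: [517.4, 236.0, 156.4]
tcp_rot: [[1.0, -0.002, 0.017], [-0.017, -0.001, 1.0], [-0.002, -1.0, -0.001]]
wrist_force: [0.0, -0.3, -0.9]
finger_gap: 0.1
time: 16.1
tcp_pos: [519.0, 236.4, 99.1]
tcp_rot: [[1.0, 0.002, 0.017], [-0.017, 0.001, 1.0], [0.002, -1.0, 0.001]]
wrist_force: [-0.2, -0.4, -0.5]
finger_gap: 0.1
t 16.15 tcp [519.  236.7  99.2] head -0.97 F [-0.1  0.4  0.4] gap 0.1 tilt [ 2.5e-03  9.0e-04 -1.0e+00]
delta [-1.1 12.2  0.8] spin 0.03
```

View pics/g1.png

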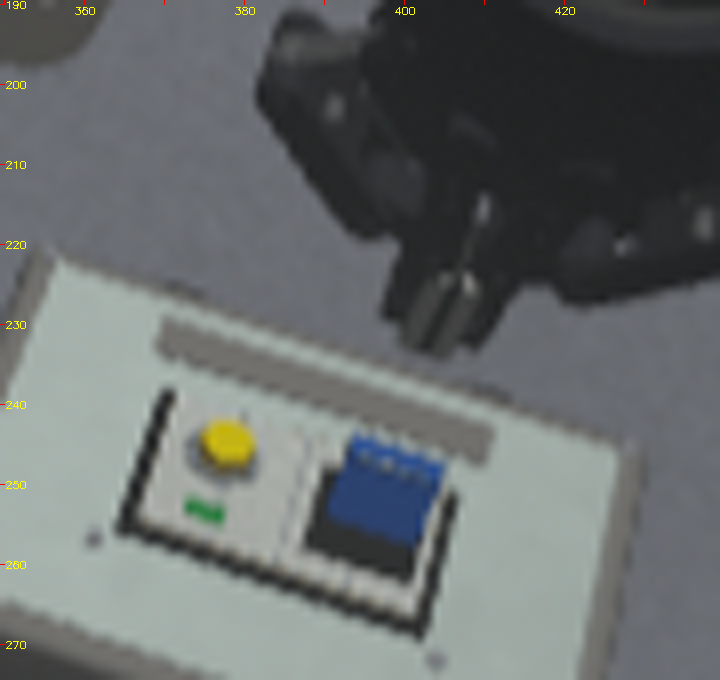

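```bash
python3 -m creep '[{"translation":[0,6,0],"spin":0,"gripper":0},{"translation":[0,13,0],"spin":0,"gripper":0},{"translation":[0,13,0],"spin":0,"gripper":0},{"translation":[5,13,0],"spin":0,"gripper":0},{"translation":[10,13,0],"spin":0,"gripper":0},{"translation":[10,13,0],"spin":0,"gripper":0},{"translation":[10,13,0],"spin":0,"gripper":0}]'; python3 -c "
from h import *
g=shot('scene','scene21')
delta(518,237.5,87,-1)
crop(g,370,210,430,275,9,'pics/g2.png')
"
```

```text
time: 16.85
tcp_pos: [528.4, 236.7, 84.8]
tcp_rot: [[1.0, 0.0, 0.016], [-0.016, 0.0, 1.0], [0.0, -1.0, 0.0]]
wrist_force: [1.0, 0.4, 0.3]
finger_gap: 0.0
t 16.9 tcp [528.2 236.7  84.7] head -0.93 F [0.4 0.1 1.1] gap 0.0 tilt [ 1.e-04  0.e+00 -1.e+00]
delta [-10.2  -2.3   0.7] spin 0.07
```

View pics/g2.png

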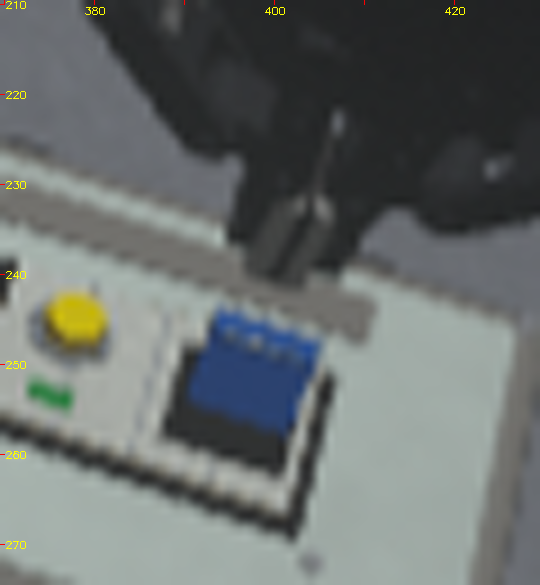

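```bash
python3 -m creep '[{"translation":[4,0,0],"spin":0,"gripper":0},{"translation":[8,-1,0],"spin":0,"gripper":0},{"translation":[12,-2,0],"spin":0,"gripper":0},{"translation":[15,-2.5,0],"spin":0,"gripper":0},{"translation":[18,-3,0],"spin":0,"gripper":0},{"translation":[18,-3,0],"spin":0,"gripper":0},{"translation":[18,-3,0],"spin":0,"gripper":0}]'; python3 -c "
from h import *
g=shot('scene','scene22')
delta(518,237.5,87,-1)
crop(g,370,210,430,275,9,'pics/g3.png')
"
```

```text
time: 17.6
tcp_pos: [546.2, 236.3, 87.5]
tcp_rot: [[1.0, 0.0, 0.016], [-0.016, 0.0, 1.0], [0.0, -1.0, 0.0]]
wrist_force: [-1.1, 0.8, -0.4]
finger_gap: -0.2
t 17.65 tcp [546.  236.4  87.5] head -0.93 F [-0.7  0.1 -0.2] gap 0.1 tilt [ 2.e-04  0.e+00 -1.e+00]
delta [-28.1   0.4   0.7] spin 0.07
```

View pics/g3.png

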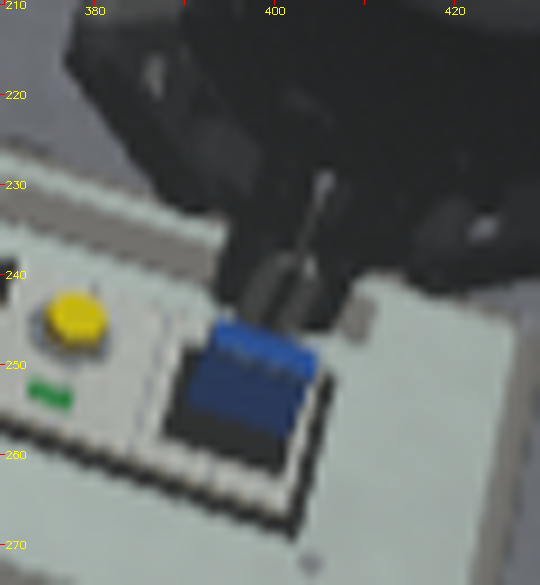

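```bash
python3 -m creep '[{"translation":[3,0,0],"spin":0,"gripper":0},{"translation":[6,-1,0],"spin":0,"gripper":0},{"translation":[9,-1.5,0],"spin":0,"gripper":0},{"translation":[11,-2,0],"spin":0,"gripper":0},{"translation":[11,-2,0],"spin":0,"gripper":0},{"translation":[11,-2,0],"spin":0,"gripper":0}]'; python3 -c "
from h import *
g=shot('scene','scene23')
delta(518,237.5,87,-1)
crop(g,370,210,430,275,9,'pics/g4.png')
"
```

```text
time: 18.25
tcp_pos: [557.1, 236.2, 89.6]
tcp_rot: [[1.0, 0.0, 0.016], [-0.016, 0.0, 1.0], [0.0, -1.0, 0.0]]
wrist_force: [-0.3, 0.5, -0.4]
finger_gap: -0.1
t 18.3 tcp [557.  236.1  89.5] head -0.93 F [-0.3 -0.3  0.5] gap -0.1 tilt [-1.e-04 -0.e+00 -1.e+00]
delta [-39.    2.5   0.7] spin 0.07
```

View pics/g4.png

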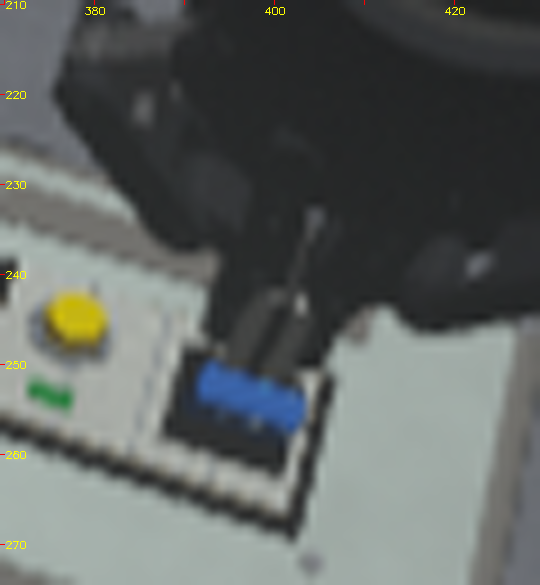

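```bash
python3 -m creep '[{"translation":[-12,0,0],"spin":0,"gripper":0},{"translation":[-30,0,0],"spin":0,"gripper":0},{"translation":[-30,-45,0],"spin":0,"gripper":0},{"translation":[-30,-90,0],"spin":0,"gripper":0},{"translation":[-80,-140,40],"spin":0,"gripper":0},{"translation":[-120,-150,100],"spin":0,"gripper":0},{"translation":[-120,-150,150],"spin":0,"gripper":0},{"translation":[-120,-150,200],"spin":0,"gripper":0}]'; python3 -m creep '[{"translation":[-60,0,70],"spin":0,"gripper":0},{"translation":[-60,0,70],"spin":0,"gripper":0},{"translation":[-60,0,70],"spin":0,"gripper":0},{"translation":[-60,0,70],"spin":0,"gripper":0},{"translation":[-60,0,70],"spin":0,"gripper":0}]'; python3 -c "
from h import *
f=shot('top','top24');g=shot('scene','scene24')
cv2.imwrite('pics/h1.png',f['pixels'][:,:,::-1])
cv2.imwrite('pics/h2.png',g['pixels'][:,:,::-1])
a=load('top0')['pixels'][160:240,135:225];b=f['pixels'][160:240,135:225]
c=load('top0')['pixels'][180:210,345:405];d=f['pixels'][180:210,345:405]
cv2.imwrite('pics/h3.png',cv2.resize(np.hstack([a,b])[:,:,::-1],None,fx=4,fy=4))
cv2.imwrite('pics/h4.png',cv2.resize(np.vstack([c,d])[:,:,::-1],None,fx=9,fy=9))
from bench import observe;print(observe()['time'],observe()['tcp_pos'])
"
```

```text
time: 19.1
tcp_pos: [444.1, 397.6, 238.5]
tcp_rot: [[1.0, 0.002, 0.016], [-0.016, 0.002, 1.0], [0.002, -1.0, 0.002]]
wrist_force: [0.2, -1.3, -0.4]
finger_gap: 0.1
time: 19.6
tcp_pos: [387.2, 466.4, 236.2]
tcp_rot: [[1.0, -0.0, 0.017], [-0.017, -0.001, 1.0], [0.0, -1.0, -0.001]]
wrist_force: [0.5, 0.1, 0.6]
finger_gap: 0.0
19.7 [387.79580441 466.16310325 236.40387963]
```

View pics/h1.png

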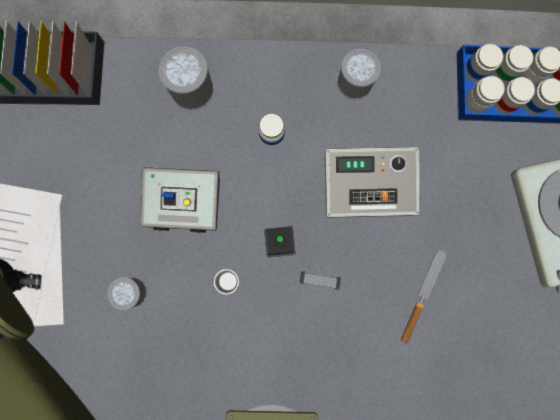

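View pics/h3.png

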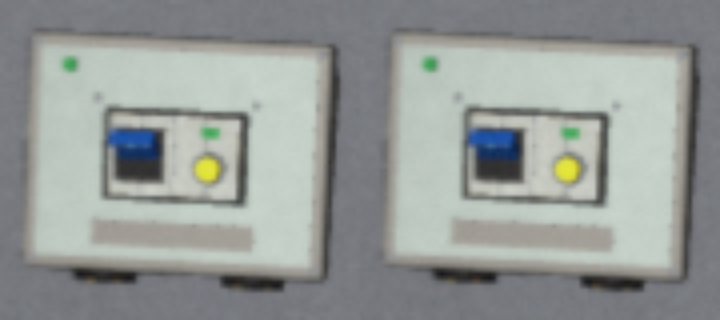

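View pics/h4.png

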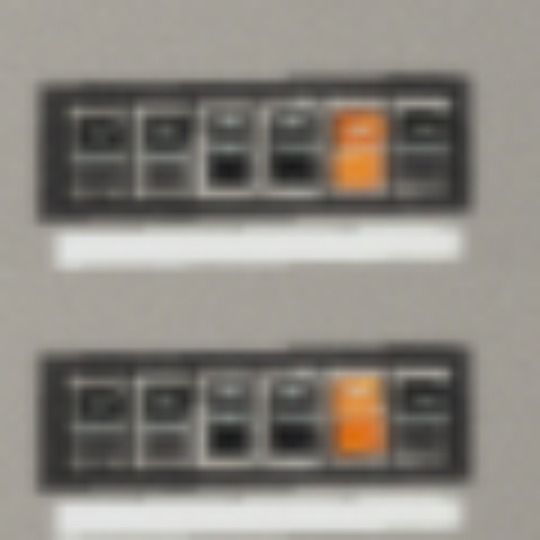

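View pics/h2.png

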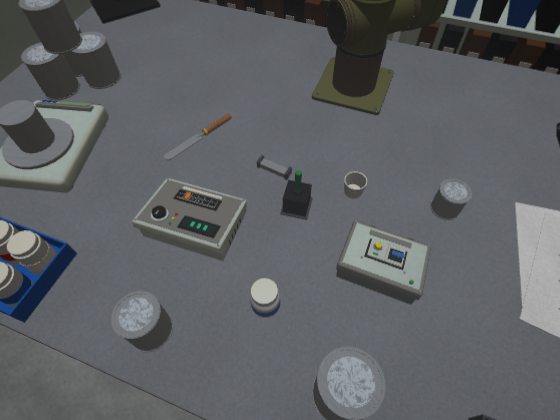

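The final pictures show what was asked. The lever at px (169,195) in the top view looks as it did at the start. The orange rocker at (384,196) is flipped and matches the black rockers that are on, while the blacks are unchanged. The stylus at (280,238) is home, and the bystanders are where they were.

```bash
python3 -c "
from bench import finish_job
print(finish_job())"
```

```text
the job is handed in; nothing more can be done
None
```

I did the job in the order asked and handed it in at about 19.7 s:
- **Trip:** I pressed the yellow test button with closed fingers and the blue lever dropped by itself.
- **Rocker:** I took the stylus from its stand and flipped the orange rocker to on.
- **Stand:** I put the stylus back. The tool came to rest at the grasp height (TCP z 94.2 mm) with about 8 N of contact, and then I released it.
- **Restore:** I lifted the lever until it snapped fully up, then moved the arm clear.

**Last checks:** Pictures from both cameras match the starting ones, apart from the arm and the orange rocker. The lever is up, the test button is out, the black rockers are unchanged, the stylus stands in its stand and the loose things have not moved. These checks are by eye from the pictures; the joint angles themselves can't be read.

**What disagreed:**
- **Extra presses on the rocker:** I did not see at first that the orange rocker had flipped on the first touch. I pressed it twice more at about 11 N in the same (on) direction before the picture showed it. The stylus did not slip.
- **Finger position:** In the scene camera the fingers looked 4 to 6 mm nearer the robot than the reported pose said. I corrected each approach from the pictures.

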